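# Lay out the tablet parts for refitting

## Robot

A 6-joint arm with a two-finger parallel gripper is mounted at the origin on the work surface. World frame = base frame: x ahead of the robot, y to its left, z up, the work surface at z = 0. Lengths are in m, angles in rad, forces in N, time in s.
With the tool pointing down it reaches from about 0.3 to 0.75 m from the base axis. Payload 8.5 kg.
Tool frame: the origin (TCP) lies between the finger pads; the fingertips stand 17 mm ahead of it and the grasp point (between the pads) lies 2 mm behind it; z points along the fingers, y is the direction in which the jaws open and shut (so a half turn about z gives the same grasp; the last joint's range is limited). The gripper opens to 88 mm and grips with 3 to 60 N. Pads are 18 mm wide; open, the fingers measure 123 mm over their backs; the gripper's body (75 mm by 187 mm) begins 45 mm behind the grasp point.
Start: joints at [-1.394, 0.381, 1.297, -0, 1.464, -0.215], TCP at [0.21, -0.508, 0.221] pointing down, gripper open.
Joint ranges: [-3.11, 3.11], [-0.89, 2.33], [0.22, 2.48], [-1.42, 4.56], [0.17, 2.85], [-2.88, 2.88]. Speed limits (rad/s): [2.39, 2.39, 3.14, 3.14, 3.14, 3.14].

## Interface

Orientations are given as [roll, pitch, yaw] about the fixed x, y, z axes, in that order (R = Rz(yaw) Ry(pitch) Rx(roll)).
In Python, from workcell import * gives the robot as it stands.
- The arm moves only by the tool apply_moves, never from a script. Its argument "moves" is a list of rows, each an object of numbers: "grip": the closure in counts, from 0 (fully open) to 255 (shut); "tx", "ty", "tz": the shift along the tool's x, y, z in cm; "ax", "ay", "az": the turn, a rotation vector about the tool's x, y, z in rad. In form: [{"grip": .., "tx": .., "ty": .., "tz": .., "ax": .., "ay": .., "az": ..}, ...]. A call has 1 to 5 rows; each row is the pose to reach, as a shift and turn from the pose commanded when the call began, along the tool's axes at that moment; what a row does not reach only later rows make up. A row lasts 1/8 s, in which the tool goes at most 62.5 mm and 10.7 degrees, less where a joint would pass 70% of its speed; a pose out of reach is approached as far as the arm can. A call with a gripper value outside its range is refused whole. The fingers move at their own pace and stop on an object; "grip_force" is the grip in N (left out, the last holds). Time passes only in rows, so rows that repeat a pose let the fingers close. It gives the time, the measured TCP pose, the force and the opening at its end, in the units of the state.
- get_obs(): the state, without advancing time (a new reading comes with each control period).
- get_image(name): name is "side" or "top"; returns the picture (480x640x3 uint8, blue, green, red); there is no depth.
- get_calibration(name): a dict with "mtx" (3x3 intrinsics, pixels), "origin" and "orientation" of the camera in the world. Camera axes: x right, y down, z forward; pixel columns grow to the right and rows downward; lengths in m; the calibration is good to about 2 mm. A picture is of the moment at which its call begins. get_calibration takes no time and is no camera call.
- job_done(): hands the job in, once; it reports no verdict.
The state is a dict: "time": time; "joints": joint angles; "qvel": joint speeds; "joint_torque": joint torques, N m; "tool_pos": TCP position; "ee_rot": TCP orientation; "wrist_force": force on the tool from outside, world axes, zero at the start; "moment": the same for the moment, N m; "width": opening from 0.0 (shut) to 1.0 (fully open).
Only numpy, scipy, OpenCV 4.12 (cv2) and the standard library are available. Lean on these libraries where they do the work, as an engineer would, in place of code of your own. Each camera call takes 0.05 s, during which the arm holds its last target.

## Task

Lay the four removed tablet parts out upright on the work mat, ready for refitting: the battery pack lengthways along the mat's pale line, midway between the screw dish and the bit case; the camera module centred on top of the battery, lens up; the speaker bar crosswise over the line, midway between the screw dish and the battery; and the round buzzer squarely behind the middle of the battery (on the side away from the robot) with a finger's width of mat, about 20 mm, showing between them. Leave the screwdriver and the spool of copper wire where they are, let go of everything and leave it all at rest.

Things in the scene. Friction and masses are not known exactly. Their poses are not given: they have to be found in the camera images.
- mat: Fixed blue-grey work mat, 3 mm thick, on the white bench; the parts are laid on it. Origin on its underside, under the middle of the thin pale line that runs along its whole length; y runs along the line (to the robot's left at yaw 0), x square to it, away from the robot, z up. It reaches 225 mm either way along y, from 65 mm before the line to 105 mm behind it. It shifts and is turned up to 0.12 rad from start to start.
- dish: Fixed round steel screw dish with a few screws in it, 70 mm across, 16 mm high, standing on the mat's line 170 mm from its middle, at either end (it changes places with the bit case). Origin at the centre of its underside.
- bit_case: Fixed green case of driver bits, 100 mm deep (x) by 64 mm wide (y), 22 mm high (bits to 30 mm), its lid standing open to 80 mm height on the side away from the robot. On the mat's line 170 mm from its middle, opposite the dish. Origin at the centre of its underside.
- battery: Loose battery pack: flat grey slab with a paper label and four brass contacts on top, 76 mm long (its x) by 46 mm wide (its y) by 15 mm high, about 90 g. Origin at the centre of its underside. Starts flat on the bench at any yaw.
- camera: Loose camera module: square black block 36 by 36 mm (sides along its x and y), 14 mm high, with a round steel lens barrel 24 mm across standing 8 mm above it, about 40 g. Origin at the centre of its underside, z up through the lens. Starts on the bench at any yaw, lens up.
- speaker: Loose speaker bar: black bar 70 mm long (its x), 20 mm wide (its y), 18 mm high, with a row of grey slots on top, about 40 g. Origin at the centre of its underside. Starts on the bench at any yaw.
- buzzer: Loose buzzer: plain round dark grey can, 34 mm across, 18 mm high, with a flat brass dot in the middle of its top, about 40 g. Origin at the centre of its underside, z up. Starts upright on the bench.
- screwdriver: Loose screwdriver with a green handle, about 170 mm long, lying on the bench beside the mat; bystander, to be left alone. Origin under its middle, x along it.
- spool: Loose spool of copper wire with black flanges, its top copper-coloured with a pale hub inside a black rim, 34 mm across, 30 mm high (taller than the buzzer), standing on the bench among the parts; bystander, to be left alone. Origin at the centre of its underside.
Things that resemble listed ones, but are neither listed nor needed, are in the scene too. Several things have the shape of the battery; the one meant has the colours described above.

How it is judged:
By the outcome, as a careful person would: the job done as asked, in the order asked, and still so for the second after the job is handed in, with the robot touching nothing.
It also fails if it takes over 102 s, if anything falls off the work surface, if the arm or the gripper's body presses on something with over 40 N, if the wrist force passes 120 N, or if a joint passes its speed limit or range.

## Working session

There is one attempt and no reset: what is moved stays moved. The work goes in short steps, Python scripts to look and compute and a tool call to move; the robot and the scene stay as the last step left them, time stands still between calls to the robot, and variables do not carry over. Pictures are saved under pics/ and viewed, and the job is handed in when it is done.

Besides the shell and the picture viewer there is one more tool, called by a JSON object that holds its "op" and its "data". apply_moves: Moves the arm, as the interface text tells. Its arguments: {"type":"object","properties":{"moves":{"type":"array","items":{"type":"object","properties":{"grip":{"type":"number"},"tx":{"type":"number"},"ty":{"type":"number"},"tz":{"type":"number"},"ax":{"type":"number"},"ay":{"type":"number"},"az":{"type":"number"}}}},"grip_force":{"type":"number"}},"required":["moves"]}

```bash
mkdir -p pics; ls; python3 - <<'E'
from workcell import *
import cv2
for n in("top","side"):
    cv2.imwrite(f"pics/{n}0.png",get_image(n)); print(get_calibration(n))
print(get_obs())
E
```

```text
pics
{'mtx': array([[495.44750047,   0.        , 321.9833217 ],
       [  0.        , 495.44750047, 229.21748378],
       [  0.        ,   0.        ,   1.        ]]), 'origin': array([ 0.40330082, -0.02100071,  0.97525785]), 'orientation': array([-3.0369231 , -0.00680087, -1.56042034])}
{'mtx': array([[480.9940433 ,   0.        , 317.41881542],
       [  0.        , 480.9940433 , 239.785507  ],
       [  0.        ,   0.        ,   1.        ]]), 'origin': array([0.47974962, 0.55298407, 0.73194612]), 'orientation': array([-2.45381847, -0.0045072 , -3.11764344])}
{'time': 0.1, 'joints': array([-1.39430948e+00,  3.81128564e-01,  1.29811342e+00, -3.24390061e-05,
        1.46360002e+00, -2.15313961e-01]), 'qvel': array([-0.00033719,  0.00093166, -0.00255282, -0.00062435, -0.00061802,
        0.00017529]), 'joint_torque': array([ 3.83226637e-03, -4.38650250e+01, -2.24908447e+01,  7.14806537e-02,
        3.42944800e-02, -7.75975286e-05]), 'tool_pos': array([ 0.20995572, -0.50807068,  0.22062369]), 'ee_rot': array([-3.14036526e+00, -2.35424963e-04,  3.91804153e-01]), 'wrist_force': array([-0.05785608,  0.70945568,  0.90497454]), 'moment': array([ 0.01963967,  0.04068232, -0.02710913]), 'width': 1.0032374521435572}
```

View pics/top0.png

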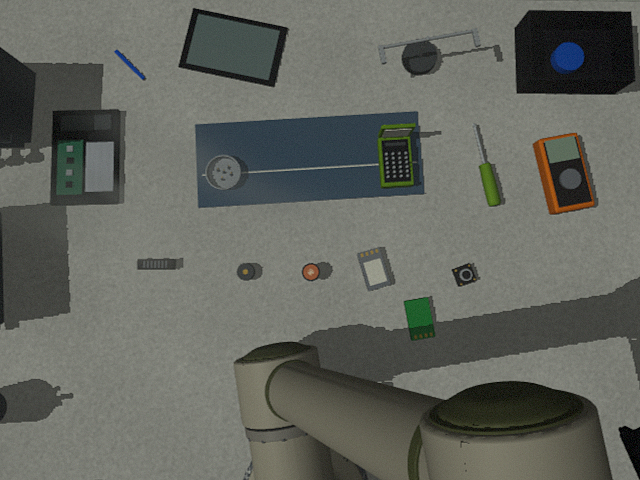

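View pics/side0.png

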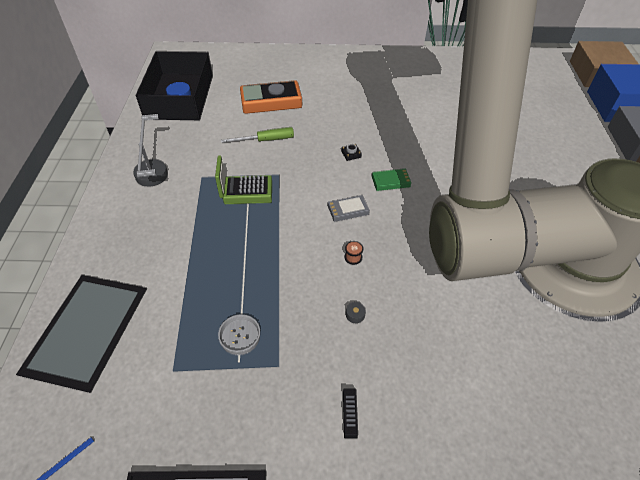

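The top view shows the dish at (223,172), the bit case at (396,158), the speaker at (160,265), the buzzer at (248,271), the spool at (311,271), the grey battery at (375,269) and the camera at (465,274). The green slab at (420,318) is a decoy. I'll enlarge crops to measure these.

```bash
cat > h.py <<'E'
import numpy as np, cv2
from scipy.spatial.transform import Rotation as R
from workcell import *
def px2w(name,uv,z):
    c=get_calibration(name); K=c["mtx"]; Rm=R.from_euler("xyz",c["orientation"]).as_matrix(); o=np.array(c["origin"])
    uv=np.atleast_2d(np.array(uv,float)); d=(Rm@np.linalg.inv(K)@np.c_[uv,np.ones(len(uv))].T).T
    return o+d*((z-o[2])/d[:,2])[:,None]
def w2px(name,p):
    c=get_calibration(name); Rm=R.from_euler("xyz",c["orientation"]).as_matrix()
    q=(np.atleast_2d(p)-c["origin"])@Rm; q=q@c["mtx"].T; return q[:,:2]/q[:,2:]
def crop(img,x0,y0,w,h,s):
    """enlarged crop with pixel ticks each 10"""
    o=cv2.resize(img[y0:y0+h,x0:x0+w],None,fx=s,fy=s,interpolation=cv2.INTER_CUBIC)
    for u in range(-(-x0//10)*10,x0+w,10):
        X=int((u-x0+.5)*s); cv2.line(o,(X,0),(X,6),(0,255,255),1)
        if u%20==0: cv2.putText(o,str(u),(X-10,16),0,.35,(0,255,255),1)
    for v in range(-(-y0//10)*10,y0+h,10):
        Y=int((v-y0+.5)*s); cv2.line(o,(0,Y),(6,Y),(0,255,255),1)
        if v%20==0: cv2.putText(o,str(v),(8,Y+4),0,.35,(0,255,255),1)
    return o
E
python3 - <<'E'
from h import *
im=cv2.imread("pics/top0.png")
cv2.imwrite("pics/c1.png",crop(im,130,245,140,50,5.7))
cv2.imwrite("pics/c2.png",crop(im,350,240,140,60,5.7))
cv2.imwrite("pics/c3.png",crop(im,190,105,245,110,3.25))
E
```

```text
(no output)
```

View pics/c1.png

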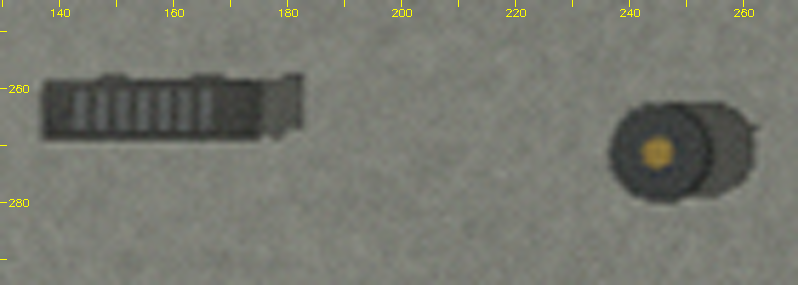

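View pics/c2.png

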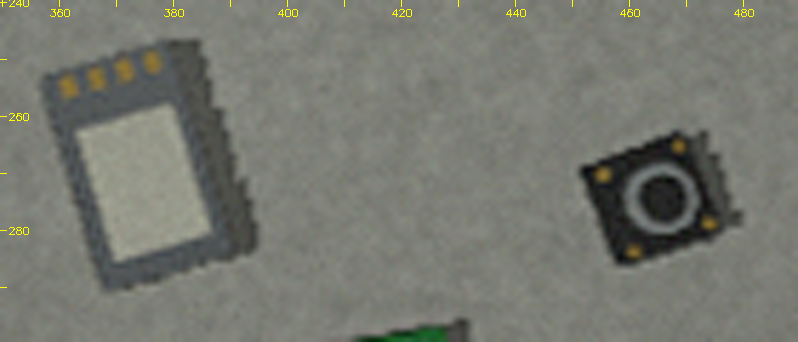

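View pics/c3.png

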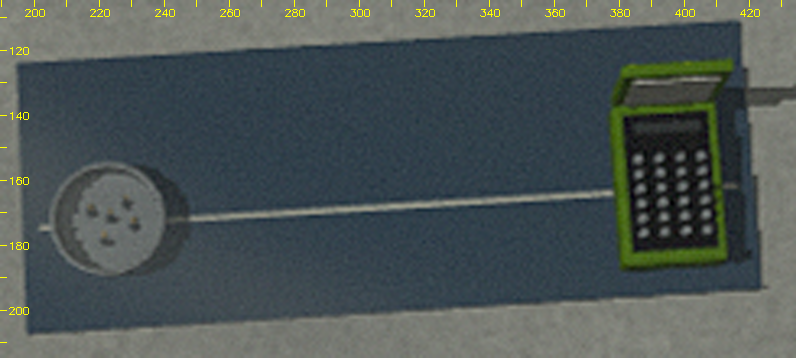

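The speaker's top spans columns 137–172 with its slots centred near (154.6,263.3). The buzzer's brass dot is at (245,271). The battery's top corners are near (357,253), (380,247), (390,283) and (368,291), and the camera's lens is at (465.5,274). I'll fit poses from these and check them with overlays.

```bash
cat >> h.py <<'E'
from scipy.optimize import least_squares
def rect(p,hx,hy,z):
    c,s=np.cos(p[2]),np.sin(p[2])
    q=np.array([[hx,hy],[hx,-hy],[-hx,-hy],[-hx,hy]])@np.array([[c,s],[-s,c]])
    return np.c_[q+p[:2],np.full(4,z)]
def boxpx(name,p,hx,hy,z0,z1):
    return w2px(name,np.r_[rect(p,hx,hy,z0),rect(p,hx,hy,z1)])
def overlay(img,name,p,hx,hy,z0,z1,col=(0,0,255),x0=0,y0=0,s=1):
    u=(boxpx(name,p,hx,hy,z0,z1)-[x0,y0]+.5)*s
    for i in range(4):
        for a,b in((i,(i+1)%4),(i+4,(i+1)%4+4),(i,i+4)):
            cv2.line(img,tuple(np.int32(u[a].round())),tuple(np.int32(u[b].round())),col,1,cv2.LINE_AA)
def circ(img,name,c,r,z,col=(0,0,255),x0=0,y0=0,s=1):
    t=np.linspace(0,2*np.pi,50); w=np.c_[c[0]+r*np.cos(t),c[1]+r*np.sin(t),np.full(50,z)]
    u=(w2px(name,w)-[x0,y0]+.5)*s
    cv2.polylines(img,[np.int32(u.round())],True,col,1,cv2.LINE_AA)
E
python3 - <<'E'
from h import *
M=px2w("top",[(194.7,124.2),(417.2,111.3),(423.7,193.1),(198.1,207)],.003)
# mat local corners TL=(.105,.225) TR=(.105,-.225) BR=(-.065,-.225) BL=(-.065,.225)
L=np.array([[.105,.225],[.105,-.225],[-.065,-.225],[-.065,.225]])
def f(p):
    c,s=np.cos(p[2]),np.sin(p[2]); return (L@np.array([[c,s],[-s,c]])+p[:2]-M[:,:2]).ravel()
m=least_squares(f,[.5,0,0]); print("mat",m.x,(m.fun*1e3).round(1))
print("line",px2w("top",[(203,174.5),(250,170.8),(370,164),(415,161.2)],.003))
print("dish rim centre",px2w("top",[(223,172.3)],.019))
print("buzz",px2w("top",[(245,271.3)],.018)); print("cam lens",px2w("top",[(465.5,274.2)],.022))
B=px2w("top",[(357.3,253.5),(380.5,246.8),(390.5,283.5),(368.5,290.8)],.015); print("batt",B,B.mean(0))
S=px2w("top",[(137,263.5),(172,263.5),(154.6,263.3)],.018);print("spk",S)
C=px2w("top",[(452.2,269.2),(470.2,262.8),(477,280),(459.5,286)],.014);print("cam",C,C.mean(0))
E
```

```text
mat [ 6.27641371e-01 -9.94290510e-06  7.29370426e-02] [ 0.6 -0.   0.8  0.3 -0.9 -0.8 -0.6  0.6]
line [[ 0.61252582  0.211719    0.003     ]
 [ 0.6211467   0.11833456  0.003     ]
 [ 0.63786438 -0.1213279   0.003     ]
 [ 0.64467202 -0.211595    0.003     ]]
dish rim centre [[0.61393621 0.16887664 0.019     ]]
buzz [[0.42089622 0.12076595 0.018     ]]
cam lens [[ 0.41972024 -0.30290937  0.022     ]]
batt [[ 0.45764306 -0.09548154  0.015     ]
 [ 0.47115253 -0.14054596  0.015     ]
 [ 0.4004551  -0.15970588  0.015     ]
 [ 0.38604636 -0.11726105  0.015     ]] [ 0.42882426 -0.12824861  0.015     ]
spk [[0.43366651 0.32871825 0.018     ]
 [0.43438003 0.26152252 0.018     ]
 [0.43440927 0.29495395 0.018     ]]
cam [[ 0.42924119 -0.27964306  0.014     ]
 [ 0.44199913 -0.31485544  0.014     ]
 [ 0.40891488 -0.32733883  0.014     ]
 [ 0.39703203 -0.29321215  0.014     ]] [ 0.41929681 -0.30376237  0.014     ]
```

```bash
cat > ov.py <<'E'
from h import *
def run(top,side,tag,P,crops):
    for n,im in(("top",top),("side",side)):
        for i,(x0,y0,w,h,s) in enumerate(crops[n]):
            o=crop(im,x0,y0,w,h,s); k=dict(x0=x0,y0=y0,s=s)
            if "mat" in P: overlay(o,n,[P["mat"][0]-np.sin(0)*0+.02*np.cos(P["mat"][2]),P["mat"][1]+.02*np.sin(P["mat"][2]),P["mat"][2]],.085,.225,0.003,.003,(0,255,255),**k)
            for a,hx,hy,h_ in(("battery",.038,.023,.015),("camera",.018,.018,.014),("speaker",.035,.01,.018)):
                if a in P: overlay(o,n,P[a][:3],hx,hy,P[a][3],P[a][3]+h_,**k)
            if "camera" in P: circ(o,n,P["camera"],.012,P["camera"][3]+.022,(0,255,0),**k)
            if "buzzer" in P:
                circ(o,n,P["buzzer"],.017,P["buzzer"][3]+.018,**k);circ(o,n,P["buzzer"],.017,P["buzzer"][3],**k)
            if "mat" in P:
                m=P["mat"];d=np.array([-np.sin(m[2]),np.cos(m[2])])*.17
                circ(o,n,np.array(m[:2])+d,.035,.019,**k)
                for sg in(1,-1):pass
                u=(w2px(n,[[*(np.array(m[:2])+d*1.3),.003],[*(np.array(m[:2])-d*1.3),.003]])-[x0,y0]+.5)*s
                cv2.line(o,tuple(np.int32(u[0])),tuple(np.int32(u[1])),(0,0,255),1)
                overlay(o,n,[*(np.array(m[:2])-d),m[2]],.05,.032,.003,.025,(255,0,255),**k)
            cv2.imwrite(f"pics/{tag}_{n}{i}.png",o)
E
python3 - <<'E'
from ov import *
run(cv2.imread("pics/top0.png"),cv2.imread("pics/side0.png"),"ov0",dict(mat=(.6276,0,.074),battery=(.4288,-.1282,.281,0),camera=(.4195,-.3035,.365,0),speaker=(.4343,.295,1.581,0),buzzer=(.4209,.1208,0,0)),
 dict(top=[(130,240,350,60,2.2),(350,240,140,60,5.7),(190,105,245,110,3.2)],side=[(300,130,120,320,1.85),(165,150,130,230,2.6)]))
a=cv2.imread("pics/ov0_top0.png");b=cv2.imread("pics/ov0_top1.png");c=cv2.imread("pics/ov0_side0.png");d=cv2.imread("pics/ov0_side1.png")
def pad(x,h):return cv2.copyMakeBorder(x,0,h-x.shape[0],0,10,0)
H=max(c.shape[0],d.shape[0]);cv2.imwrite("pics/ov0s.png",np.hstack([pad(c,H),pad(d,H)]))
W=800
f=lambda x:cv2.copyMakeBorder(x,0,5,0,max(0,W-x.shape[1]),0)[:, :W]
cv2.imwrite("pics/ov0t.png",np.vstack([f(a),f(b)]))
E
```

```text
(no output)
```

View pics/ov0s.png

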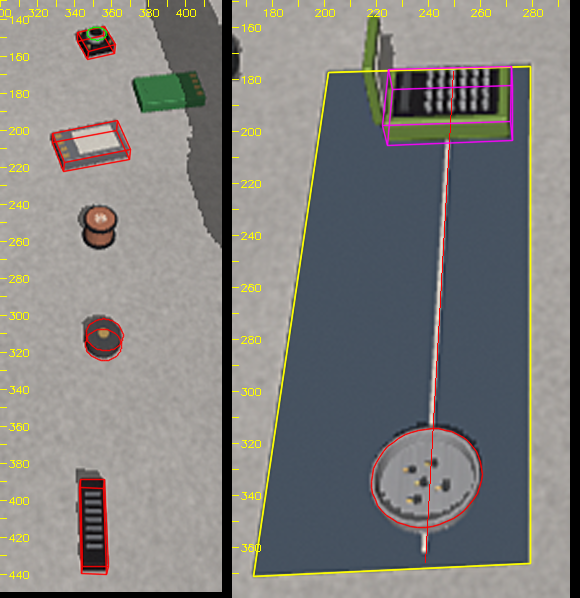

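View pics/ov0t.png

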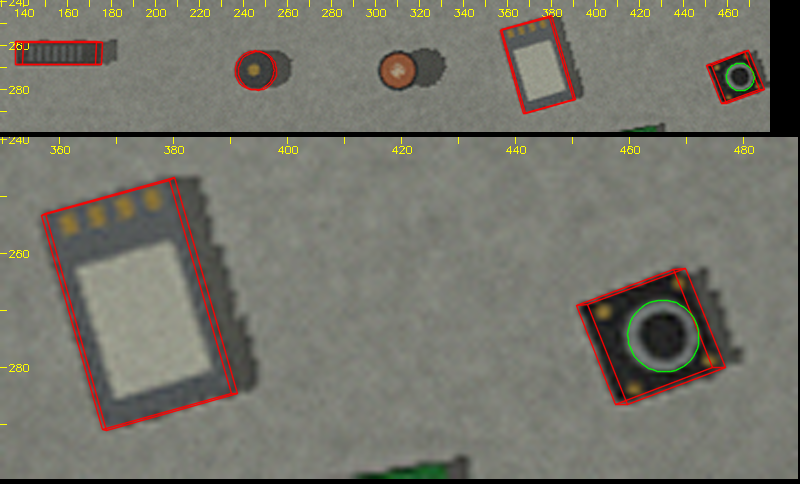

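View pics/ov0_top2.png

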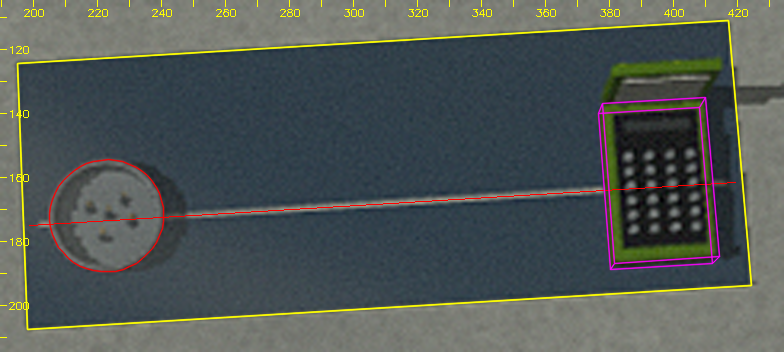

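```bash
cat > mv.py <<'E'
import sys
from h import *
o=get_obs(); x,y,z,psi=map(float,sys.argv[1:5])
Rc=R.from_euler("xyz",o["ee_rot"]); Rt=R.from_euler("xyz",[np.pi,0,psi])
t=Rc.inv().apply(np.array([x,y,z])-o["tool_pos"])*100
print("t",o["time"],"pos",o["tool_pos"].round(4),"rot",o["ee_rot"].round(4),"w",round(float(o["width"]),3),"F",o["wrist_force"].round(1))
print("t(cm)",t.round(2),"a",(Rc.inv()*Rt).as_rotvec().round(4), "len",np.linalg.norm(t).round(1))
E
python3 mv.py .4288 -.1282 .12 .281
```

```text
t 0.1 pos [ 0.21   -0.5081  0.2206] rot [-3.1404e+00 -2.0000e-04  3.9180e-01] w 1.003 F [-0.1  0.7  0.9]
t(cm) [ 34.73 -26.74  10.1 ] a [-0.0012 -0.0002  0.1108] len 45.0
```

{"op": "apply_moves", "data": {"moves": [{"grip": 0,"tx": 34.73,"ty": -26.74,"tz": 10.1,"az": 0.111},{"grip": 0,"tx": 34.73,"ty": -26.74,"tz": 10.1,"az": 0.111},{"grip": 0,"tx": 34.73,"ty": -26.74,"tz": 10.1,"az": 0.111},{"grip": 0,"tx": 34.73,"ty": -26.74,"tz": 10.1,"az": 0.111},{"grip": 0,"tx": 34.73,"ty": -26.74,"tz": 10.1,"az": 0.111}], "grip_force": 15}}

```text
invalid input
```

```bash
python3 mv.py .4288 -.1282 .10 .281
```

```text
t 0.1 pos [ 0.21   -0.5081  0.2206] rot [-3.1404e+00 -2.0000e-04  3.9180e-01] w 1.003 F [-0.1  0.7  0.9]
t(cm) [ 34.73 -26.74  12.1 ] a [-0.0012 -0.0002  0.1108] len 45.5
```

{"op": "apply_moves", "data": {"moves": [{"grip": 0,"tx": 34.7,"ty": -26.7,"tz": 10.1,"ax": 0,"ay": 0,"az": 0.11},{"grip": 0,"tx": 34.7,"ty": -26.7,"tz": 10.1,"ax": 0,"ay": 0,"az": 0.11},{"grip": 0,"tx": 34.7,"ty": -26.7,"tz": 10.1,"ax": 0,"ay": 0,"az": 0.11},{"grip": 0,"tx": 34.7,"ty": -26.7,"tz": 10.1,"ax": 0,"ay": 0,"az": 0.11},{"grip": 0,"tx": 34.7,"ty": -26.7,"tz": 10.1,"ax": 0,"ay": 0,"az": 0.11}], "grip_force": 15}}

```text
time: 0.72
tool_pos: [0.3627, -0.2427, 0.1504]
ee_rot: [-3.142, -0.0, 0.281]
wrist_force: [1.2, -0.3, 0.5]
width: 0.999
```

```bash
python3 mv.py .4288 -.1282 .10 .281
```

```text
t 0.725 pos [ 0.3627 -0.2427  0.1504] rot [-3.1416e+00 -1.0000e-04  2.8130e-01] w 0.999 F [ 1.2 -0.3  0.5]
t(cm) [ 9.53 -9.17  5.05] a [-0.     -0.0001  0.0003] len 14.2
```

{"op": "apply_moves", "data": {"moves": [{"grip": 0,"tx": 9.5,"ty": -9.2,"tz": 5.0,"ax": 0,"ay": 0,"az": 0},{"grip": 0,"tx": 9.5,"ty": -9.2,"tz": 5.0,"ax": 0,"ay": 0,"az": 0},{"grip": 0,"tx": 9.5,"ty": -9.2,"tz": 5.0,"ax": 0,"ay": 0,"az": 0},{"grip": 0,"tx": 9.5,"ty": -9.2,"tz": 5.0,"ax": 0,"ay": 0,"az": 0}]}}

```text
time: 1.23
tool_pos: [0.4279, -0.1295, 0.1007]
ee_rot: [-3.141, 0.001, 0.284]
wrist_force: [0.2, -0.1, 0.1]
width: 1.003
```

```bash
python3 mv.py .4288 -.1282 .02 .281
```

```text
t 1.225 pos [ 0.4279 -0.1295  0.1007] rot [-3.1412e+00  6.0000e-04  2.8360e-01] w 1.003 F [ 0.2 -0.1  0.1]
t(cm) [ 0.13 -0.1   8.07] a [-0.0004  0.0006  0.0026] len 8.1
```

{"op": "apply_moves", "data": {"moves": [{"grip": 0,"tx": 0.1,"ty": -0.1,"tz": 5,"ax": 0,"ay": 0,"az": 0},{"grip": 0,"tx": 0.1,"ty": -0.1,"tz": 8.1,"ax": 0,"ay": 0,"az": 0},{"grip": 0,"tx": 0.1,"ty": -0.1,"tz": 8.1,"ax": 0,"ay": 0,"az": 0},{"grip": 255,"tx": 0.1,"ty": -0.1,"tz": 8.1,"ax": 0,"ay": 0,"az": 0},{"grip": 255,"tx": 0.1,"ty": -0.1,"tz": 8.1,"ax": 0,"ay": 0,"az": 0}], "grip_force": 15}}

```text
time: 1.85
tool_pos: [0.4291, -0.1293, 0.0212]
ee_rot: [3.14, -0.002, 0.281]
wrist_force: [0.1, 0.2, -0.4]
width: 0.798
```

{"op": "apply_moves", "data": {"moves": [{"grip": 255,"tx": 0,"ty": 0,"tz": 0,"ax": 0,"ay": 0,"az": 0},{"grip": 255,"tx": 0,"ty": 0,"tz": 0,"ax": 0,"ay": 0,"az": 0},{"grip": 255,"tx": 0,"ty": 0,"tz": 0,"ax": 0,"ay": 0,"az": 0}]}}

```text
time: 2.22
tool_pos: [0.4286, -0.1285, 0.0201]
ee_rot: [3.141, -0.0, 0.282]
wrist_force: [0.4, 0.7, -0.3]
width: 0.456
```

```bash
python3 mv.py .4288 -.1282 .1 .281
```

```text
t 2.225 pos [ 0.4286 -0.1285  0.0201] rot [ 3.1414e+00 -2.0000e-04  2.8200e-01] w 0.456 F [ 0.4  0.7 -0.3]
t(cm) [ 0.03 -0.02 -7.99] a [ 0.0002 -0.0002  0.001 ] len 8.0
```

{"op": "apply_moves", "data": {"moves": [{"grip": 255,"tx": 0,"ty": 0,"tz": 0,"ax": 0,"ay": 0,"az": 0},{"grip": 255,"tx": 0,"ty": 0,"tz": 0,"ax": 0,"ay": 0,"az": 0}]}}

```text
time: 2.48
tool_pos: [0.4285, -0.1285, 0.0199]
ee_rot: [-3.141, 0.0, 0.282]
wrist_force: [0.1, 0.7, 0.9]
width: 0.229
```

```bash
python3 - <<'E'
from h import *
cv2.imwrite("pics/g1.png",np.hstack([crop(get_image("side"),300,150,130,110,4)]))
E
```

```text
(no output)
```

View pics/g1.png

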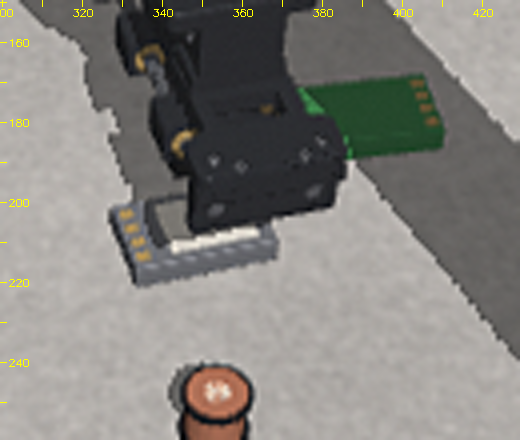

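```bash
python3 - <<'E'
from h import *
o=get_obs();p=o["tool_pos"];print(p,o["width"])
for z in(.003,.015,.02,.04,.06): print(z,w2px("side",[[p[0],p[1],z]]),w2px("top",[[p[0],p[1],z]]))
im=get_image("top");cv2.imwrite("pics/g1t.png",crop(im,320,200,130,140,4))
E
```

```text
[ 0.42849618 -0.12849671  0.01988664] 0.18806525075985364
0.003 [[348.483228   209.56938828]] [[373.63266561 268.90165091]]
0.015 [[348.80175875 205.56872599]] [[374.31811971 268.74766161]]
0.02 [[348.93625509 203.87948738]] [[374.608791   268.68236145]]
0.04 [[349.48499162 196.9875011 ]] [[375.80244738 268.414203  ]]
0.06 [[350.05155885 189.87156591]] [[377.04808547 268.13436671]]
```

View pics/g1t.png

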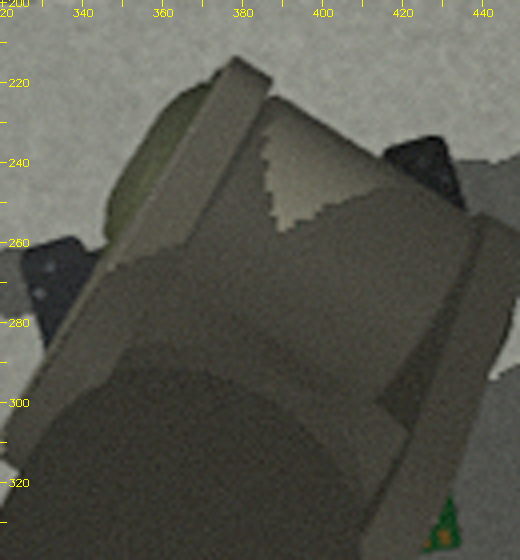

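{"op": "apply_moves", "data": {"moves": [{"grip": 255,"tx": 0,"ty": 0,"tz": 0,"ax": 0,"ay": 0,"az": 0},{"grip": 255,"tx": 0,"ty": 0,"tz": 0,"ax": 0,"ay": 0,"az": 0}]}}

```text
time: 2.82
tool_pos: [0.4285, -0.1285, 0.0199]
ee_rot: [-3.142, 0.0, 0.282]
wrist_force: [-0.4, -0.1, 0.3]
width: 0.003
```

```bash
python3 - <<'E'
from h import *
cv2.imwrite("pics/g2.png",get_image("side"))
o=get_obs();print(o["width"],o["wrist_force"])
E
```

```text
0.003258207579520755 [-0.2040715  -0.35164176 -0.08004844]
```

View pics/g2.png

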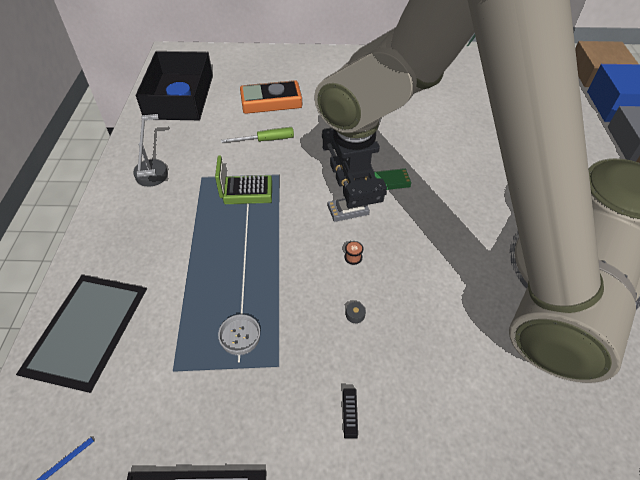

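{"op": "apply_moves", "data": {"moves": [{"grip": 255,"tx": 0,"ty": 0,"tz": -6,"ax": 0,"ay": 0,"az": 0},{"grip": 255,"tx": 0,"ty": 0,"tz": -12,"ax": 0,"ay": 0,"az": 0},{"grip": 0,"tx": 0,"ty": 0,"tz": -12,"ax": 0,"ay": 0,"az": 0}]}}

```text
time: 3.25
tool_pos: [0.4301, -0.1294, 0.1435]
ee_rot: [3.135, -0.006, 0.282]
wrist_force: [0.0, 0.3, -0.4]
width: 0.099
```

```bash
python3 - <<'E'
from h import *
cv2.imwrite("pics/g3.png",crop(get_image("side"),290,50,150,180,3.3))
o=get_obs();p=o["tool_pos"];print(o)
print(w2px("side",[p,p-[0,0,.017],p+[0,0,.047]]))
E
```

```text
{'time': 3.3, 'joints': array([-5.57059122e-01,  2.87365394e-01,  1.70066610e+00, -2.75888228e-06,
        1.14992404e+00,  7.31879856e-01]), 'qvel': array([-0.00138507,  0.05016324,  0.05326139,  0.00062281, -0.01951156,
       -0.00043447]), 'joint_torque': array([ 1.21583962e-01, -3.75717258e+01, -2.02435344e+01,  7.06914766e-02,
        1.65166017e-01,  1.33733571e-03]), 'tool_pos': array([ 0.42895168, -0.12874922,  0.14118327]), 'ee_rot': array([ 3.13888524e+00, -2.42869228e-03,  2.81861760e-01]), 'wrist_force': array([-0.3037875 ,  0.2444527 ,  0.40928755]), 'moment': array([ 0.01819608, -0.01782066,  0.0083879 ]), 'width': 0.1423732190881577}
[[352.3039626  158.3492822 ]
 [351.75491927 165.29221226]
 [353.90998054 138.0403748 ]]
```

View pics/g3.png

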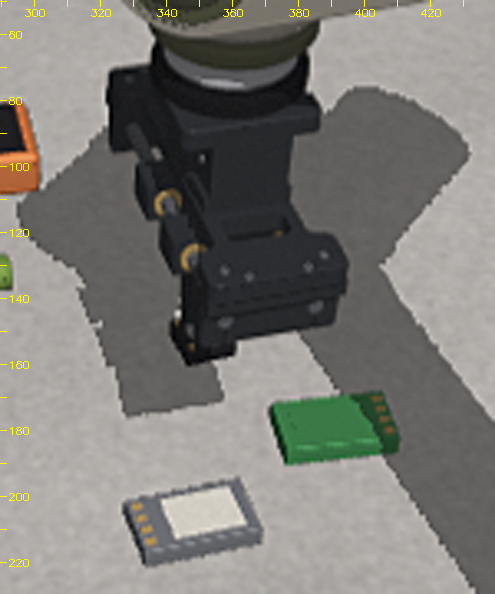

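```bash
python3 - <<'E'
from h import *
im=get_image("side")
cv2.imwrite("pics/g4.png",crop(cv2.convertScaleAbs(im,alpha=2.2),325,110,80,65,9))
o=get_obs();p=o["tool_pos"];print(p,o["width"])
Rm=R.from_euler("xyz",o["ee_rot"]).as_matrix()
for zt in(-.045,-.002,.0,.017):
  for yt in(-.0615,-.0435,0,.0435,.0615): print(zt,yt,w2px("side",[p+Rm@[0,yt,zt]]).round(1))
E
```

```text
[ 0.42824605 -0.12833692  0.13975406] 0.18275853225290867
-0.045 -0.0615 [[365.1 162.2]]
-0.045 -0.0435 [[361.8 155.4]]
-0.045 0 [[354.2 139.7]]
-0.045 0.0435 [[347. 125.]]
-0.045 0.0615 [[344.2 119.2]]
-0.002 -0.0615 [[363.1 180.7]]
-0.002 -0.0435 [[360.  173.9]]
-0.002 0 [[352.7 158.3]]
-0.002 0.0435 [[345.8 143.5]]
-0.002 0.0615 [[343.1 137.7]]
0.0 -0.0615 [[363.1 181.5]]
0.0 -0.0435 [[359.9 174.7]]
0.0 0 [[352.6 159.1]]
0.0 0.0435 [[345.8 144.4]]
0.0 0.0615 [[343.1 138.5]]
0.017 -0.0615 [[362.3 188.4]]
0.017 -0.0435 [[359.2 181.6]]
0.017 0 [[352.1 166. ]]
0.017 0.0435 [[345.4 151.3]]
0.017 0.0615 [[342.7 145.4]]
```

View pics/g4.png

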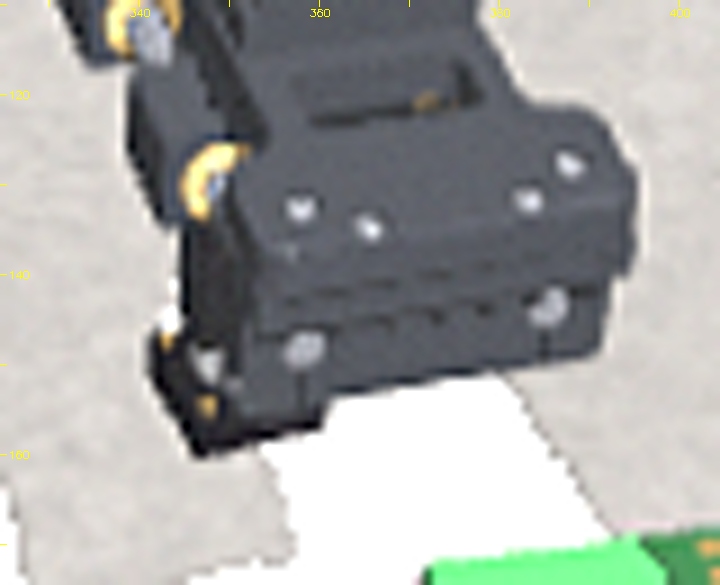

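{"op": "apply_moves", "data": {"moves": [{"grip": 0,"tx": 0,"ty": 0,"tz": 0,"ax": 0,"ay": 0,"az": -0.18},{"grip": 0,"tx": 0,"ty": 0,"tz": 0,"ax": 0,"ay": 0,"az": -0.36},{"grip": 0,"tx": 0,"ty": 0,"tz": 0,"ax": 0,"ay": 0,"az": -0.54},{"grip": 0,"tx": 0,"ty": 0,"tz": 0,"ax": 0,"ay": 0,"az": -0.72},{"grip": 0,"tx": 0,"ty": 0,"tz": 0,"ax": 0,"ay": 0,"az": -0.9}]}}

```text
time: 3.98
tool_pos: [0.4277, -0.1281, 0.1381]
ee_rot: [-3.138, -0.001, 1.188]
wrist_force: [0.7, 0.2, 0.8]
width: 0.752
```

{"op": "apply_moves", "data": {"moves": [{"grip": 0,"tx": 0,"ty": 0,"tz": 0,"ax": 0,"ay": 0,"az": -0.18},{"grip": 0,"tx": 0,"ty": 0,"tz": 0,"ax": 0,"ay": 0,"az": -0.36},{"grip": 0,"tx": 0,"ty": 0,"tz": 0,"ax": 0,"ay": 0,"az": -0.39},{"grip": 0,"tx": 0,"ty": 0,"tz": 0,"ax": 0,"ay": 0,"az": -0.39}]}}

```text
time: 4.47
tool_pos: [0.4282, -0.1283, 0.1391]
ee_rot: [-3.14, -0.001, 1.569]
wrist_force: [-0.5, -0.1, 0.0]
width: 0.996
```

```bash
python3 - <<'E'
from h import *
im=get_image("side")
o=get_obs();p=o["tool_pos"];print(p,o["ee_rot"],o["width"])
Rm=R.from_euler("xyz",o["ee_rot"]).as_matrix()
x0,y0,s=280,70,5.5
c=crop(cv2.convertScaleAbs(im,alpha=1.8),x0,y0,145,105,s)
for zt,col in((-.047,(255,0,0)),(-.002,(0,255,0)),(.017,(0,0,255))):
  for yt in(-.0615,-.0435,0,.0435,.0615):
    u=(w2px("side",[p+Rm@[0,yt,zt]])[0]-[x0,y0]+.5)*s; cv2.circle(c,tuple(np.int32(u)),3,col,-1)
cv2.imwrite("pics/g5.png",c)
E
```

```text
[ 0.42828651 -0.12838254  0.13929694] [-3.14046452e+00 -7.19938671e-04  1.56908426e+00] 0.9995056365075429
```

View pics/g5.png

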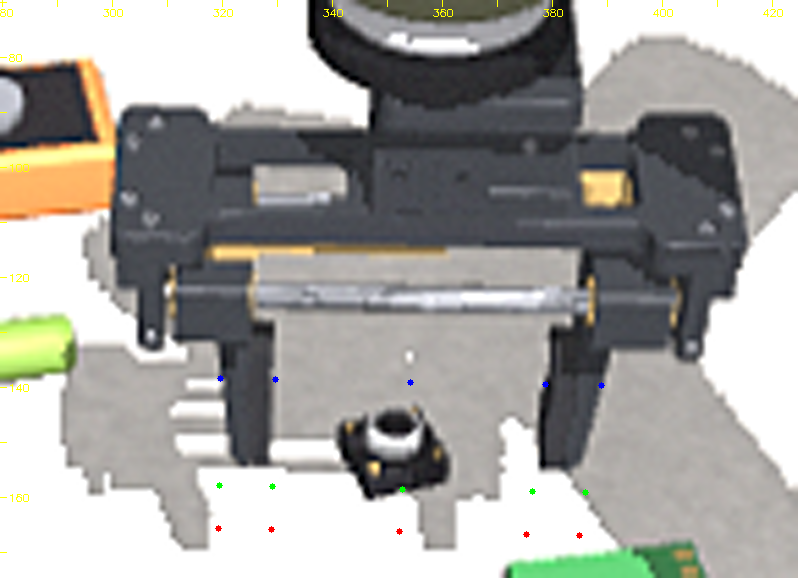

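```bash
python3 - <<'E'
from h import *
im=get_image("top")
o=get_obs();p=o["tool_pos"]
Rm=R.from_euler("xyz",o["ee_rot"]).as_matrix()
x0,y0,s=300,180,4
c=crop(cv2.convertScaleAbs(im,alpha=1.8),x0,y0,180,150,s)
for zt,col in((-.047,(255,0,0)),(-.1,(255,255,0)),(.017,(0,0,255))):
 for xt in (-.037,0,.037):
  for yt in(-.0935,-.0615,0,.0615,.0935):
    u=(w2px("top",[p+Rm@[xt,yt,zt]])[0]-[x0,y0]+.5)*s; cv2.circle(c,tuple(np.int32(u)),3,col,-1)
cv2.imwrite("pics/g6.png",c)
E
```

```text
(no output)
```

View pics/g6.png

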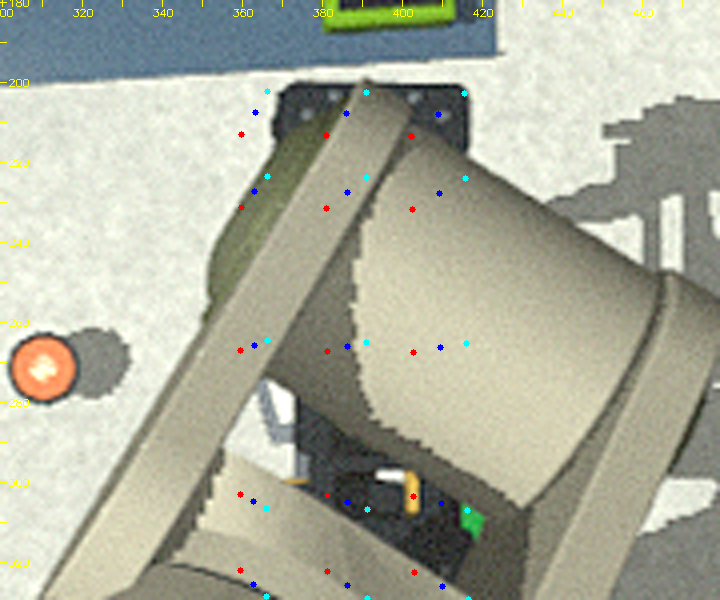

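```bash
python3 - <<'E'
from h import *
from scipy.optimize import brentq
p=get_obs()["tool_pos"]
for x,u,v in((.4283+.048,325,154.3),(.4283-.048,383,154.5)):
    for dy in (0,.009):
        z=brentq(lambda z:w2px("side",[[x,p[1]+dy,z]])[0,1]-v,0,.3); print(dy,z,w2px("side",[[x,p[1]+dy,z]]),"expected",p[2]-.017)
E
```

```text
0 0.1499804800530391 [[326.76629977 154.3       ]] expected 0.12248652720775112
0.009 0.15766836756121305 [[326.7914876 154.3      ]] expected 0.12248652720775112
0 0.15190398564272622 [[379.2851648 154.5      ]] expected 0.12248652720775112
0.009 0.15959815083773035 [[380.01596333 154.5       ]] expected 0.12248652720775112
```

The gripper sits about 30 mm higher than the reported TCP implies: the fingertips are at row 154 against an expected 166. That is why it closed above the battery without touching it. I'll touch off gently on clear bench to get the true height.

```bash
python3 mv.py .445 -.222 .03 1.569
```

```text
t 4.575 pos [ 0.4283 -0.1284  0.1395] rot [-3.1408e+00 -5.0000e-04  1.5695e+00] w 0.998 F [ 1.2 -0.1  0. ]
t(cm) [-9.36  1.69 10.94] a [-0.0008 -0.0005  0.0005] len 14.5
```

{"op": "apply_moves", "data": {"moves": [{"grip": 200,"tx": -6,"ty": 1.7,"tz": 0,"ax": 0,"ay": 0,"az": 0},{"grip": 200,"tx": -9.4,"ty": 1.7,"tz": 3,"ax": 0,"ay": 0,"az": 0},{"grip": 200,"tx": -9.4,"ty": 1.7,"tz": 7,"ax": 0,"ay": 0,"az": 0},{"grip": 200,"tx": -9.4,"ty": 1.7,"tz": 10.9,"ax": 0,"ay": 0,"az": 0},{"grip": 200,"tx": -9.4,"ty": 1.7,"tz": 10.9,"ax": 0,"ay": 0,"az": 0}]}}

```text
time: 5.2
tool_pos: [0.4445, -0.2217, 0.0291]
ee_rot: [-3.137, -0.003, 1.57]
wrist_force: [1.0, -0.7, 1.1]
width: 0.451
```

{"op": "apply_moves", "data": {"moves": [{"grip": 200,"tx": 0,"ty": 0,"tz": 0.5,"ax": 0,"ay": 0,"az": 0},{"grip": 200,"tx": 0,"ty": 0,"tz": 1.0,"ax": 0,"ay": 0,"az": 0},{"grip": 200,"tx": 0,"ty": 0,"tz": 1.2,"ax": 0,"ay": 0,"az": 0},{"grip": 200,"tx": 0,"ty": 0,"tz": 1.2,"ax": 0,"ay": 0,"az": 0}]}}

```text
time: 5.7
tool_pos: [0.4457, -0.2225, 0.0192]
ee_rot: [3.141, 0.0, 1.572]
wrist_force: [0.2, -0.2, 0.4]
width: 0.218
```

```bash
python3 - <<'E'
from h import *
im=get_image("side")
o=get_obs();print(o["tool_pos"],o["wrist_force"],o["width"])
cv2.imwrite("pics/g7.png",crop(cv2.convertScaleAbs(im,alpha=1.6),280,90,130,100,6))
E
```

```text
[ 0.44569046 -0.22252742  0.01919118] [-0.14204474 -0.34898095  0.35865448] 0.21615417869093848
```

View pics/g7.png

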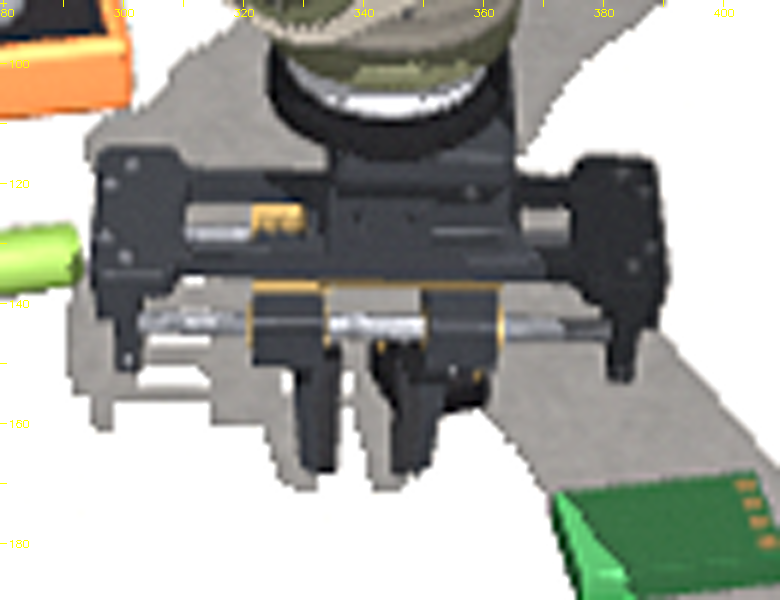

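{"op": "apply_moves", "data": {"moves": [{"grip": 200,"tx": 0,"ty": 0,"tz": 0.6,"ax": 0,"ay": 0,"az": 0},{"grip": 200,"tx": 0,"ty": 0,"tz": 1.2,"ax": 0,"ay": 0,"az": 0},{"grip": 200,"tx": 0,"ty": 0,"tz": 1.6,"ax": 0,"ay": 0,"az": 0},{"grip": 200,"tx": 0,"ty": 0,"tz": 1.8,"ax": 0,"ay": 0,"az": 0},{"grip": 200,"tx": 0,"ty": 0,"tz": 2.0,"ax": 0,"ay": 0,"az": 0}]}}

```text
time: 6.38
tool_pos: [0.4456, -0.2225, -0.0012]
ee_rot: [-3.142, -0.0, 1.572]
wrist_force: [-0.2, -0.0, 0.2]
width: 0.215
```

```bash
python3 mv.py .445 -.222 -.01 1.571
```

```text
t 6.375 pos [ 0.4456 -0.2225 -0.0012] rot [-3.1416 -0.      1.5718] w 0.215 F [-0.2 -0.   0.2]
t(cm) [ 0.05 -0.06  0.88] a [-0.     -0.      0.0008] len 0.9
```

Reported tip z is now about −18 mm with no contact, which confirms the offset. I'll continue in millimetre steps.

{"op": "apply_moves", "data": {"moves": [{"grip": 200,"tx": 0,"ty": 0,"tz": 0.2,"ax": 0,"ay": 0,"az": 0},{"grip": 200,"tx": 0,"ty": 0,"tz": 0.4,"ax": 0,"ay": 0,"az": 0},{"grip": 200,"tx": 0,"ty": 0,"tz": 0.5,"ax": 0,"ay": 0,"az": 0},{"grip": 200,"tx": 0,"ty": 0,"tz": 0.6,"ax": 0,"ay": 0,"az": 0},{"grip": 200,"tx": 0,"ty": 0,"tz": 0.7,"ax": 0,"ay": 0,"az": 0}]}}

```text
time: 7.0
tool_pos: [0.4456, -0.2225, -0.0081]
ee_rot: [3.142, 0.0, 1.572]
wrist_force: [0.3, -0.5, 0.0]
width: 0.216
```

{"op": "apply_moves", "data": {"moves": [{"grip": 200,"tx": 0,"ty": 0,"tz": 0.1,"ax": 0,"ay": 0,"az": 0},{"grip": 200,"tx": 0,"ty": 0,"tz": 0.2,"ax": 0,"ay": 0,"az": 0},{"grip": 200,"tx": 0,"ty": 0,"tz": 0.3,"ax": 0,"ay": 0,"az": 0}]}}

```text
time: 7.38
tool_pos: [0.4456, -0.2225, -0.0112]
ee_rot: [3.142, 0.0, 1.572]
wrist_force: [-0.1, 0.2, -0.6]
width: 0.217
```

```bash
python3 - <<'E'
from h import *
im=get_image("side")
o=get_obs();print(o["tool_pos"],o["wrist_force"],o["width"])
cv2.imwrite("pics/g8.png",crop(cv2.convertScaleAbs(im,alpha=1.6),310,130,80,60,9))
E
```

```text
[ 0.44555564 -0.22246146 -0.01126022] [-0.86296092 -0.57856033  0.41547052] 0.21780348905277216
```

View pics/g8.png

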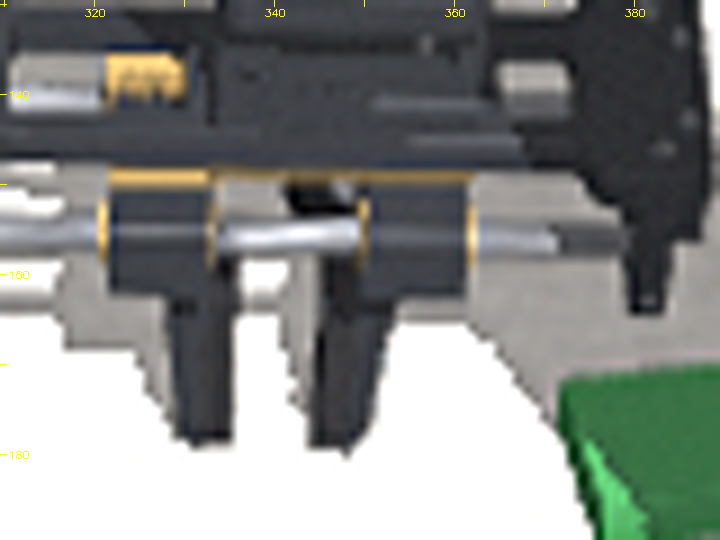

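{"op": "apply_moves", "data": {"moves": [{"grip": 200,"tx": 0,"ty": 0,"tz": 0.1,"ax": 0,"ay": 0,"az": 0},{"grip": 200,"tx": 0,"ty": 0,"tz": 0.1,"ax": 0,"ay": 0,"az": 0},{"grip": 200,"tx": 0,"ty": 0,"tz": 0.2,"ax": 0,"ay": 0,"az": 0},{"grip": 200,"tx": 0,"ty": 0,"tz": 0.2,"ax": 0,"ay": 0,"az": 0}]}}

```text
time: 7.92
tool_pos: [0.4456, -0.2225, -0.0132]
ee_rot: [-3.141, -0.0, 1.572]
wrist_force: [0.0, -0.0, -0.2]
width: 0.218
```

{"op": "apply_moves", "data": {"moves": [{"grip": 200,"tx": 0,"ty": 0,"tz": 0.1,"ax": 0,"ay": 0,"az": 0},{"grip": 200,"tx": 0,"ty": 0,"tz": 0.2,"ax": 0,"ay": 0,"az": 0}]}}

```text
time: 8.18
tool_pos: [0.4456, -0.2225, -0.0152]
ee_rot: [-3.142, -0.0, 1.572]
wrist_force: [-0.2, -0.4, 0.2]
width: 0.219
```

```bash
python3 - <<'E'
from h import *
o=get_obs();print(o["tool_pos"],o["wrist_force"])
for z in(0,.003,.006):print(w2px("side",[[.4455,-.2135,z]]))
E
```

```text
[ 0.44557452 -0.22247243 -0.01515898] [-0.23549525 -0.38294576  0.22686538]
[[339.96516863 181.86833401]]
[[340.02117165 180.8674299 ]]
[[340.07742265 179.86209399]]
```

{"op": "apply_moves", "data": {"moves": [{"grip": 200,"tx": 0,"ty": 0,"tz": 0.1,"ax": 0,"ay": 0,"az": 0},{"grip": 200,"tx": 0,"ty": 0,"tz": 0.2,"ax": 0,"ay": 0,"az": 0}]}}

```text
time: 8.43
tool_pos: [0.4456, -0.2225, -0.0172]
ee_rot: [-3.142, -0.0, 1.572]
wrist_force: [0.3, -0.6, 3.1]
width: 0.215
```

{"op": "apply_moves", "data": {"moves": [{"grip": 200,"tx": 0,"ty": 0,"tz": 0.1,"ax": 0,"ay": 0,"az": 0},{"grip": 200,"tx": 0,"ty": 0,"tz": 0.15,"ax": 0,"ay": 0,"az": 0}]}}

```text
time: 8.68
tool_pos: [0.4456, -0.2225, -0.0172]
ee_rot: [3.141, 0.001, 1.572]
wrist_force: [-5.7, 3.8, 24.2]
width: 0.218
```

{"op": "apply_moves", "data": {"moves": [{"grip": 200,"tx": 0,"ty": 0,"tz": 0.1,"ax": 0,"ay": 0,"az": 0},{"grip": 200,"tx": 0,"ty": 0,"tz": 0.1,"ax": 0,"ay": 0,"az": 0}]}}

```text
time: 8.93
tool_pos: [0.4456, -0.2226, -0.0173]
ee_rot: [3.141, 0.001, 1.572]
wrist_force: [-7.5, 4.1, 31.5]
width: 0.216
```

Contact came at reported z = −0.0172, so tip height = reported z + 17.2 mm. I'll use that from here and go back to the battery.

{"op": "apply_moves", "data": {"moves": [{"grip": 0,"tx": 0,"ty": 0,"tz": -2,"ax": 0,"ay": 0,"az": 0},{"grip": 0,"tx": 0,"ty": 0,"tz": -6,"ax": 0,"ay": 0,"az": 0.15},{"grip": 0,"tx": 4,"ty": 0,"tz": -8,"ax": 0,"ay": 0,"az": 0.33},{"grip": 0,"tx": 9,"ty": 0,"tz": -8,"ax": 0,"ay": 0,"az": 0.51},{"grip": 0,"tx": 9,"ty": 0,"tz": -8,"ax": 0,"ay": 0,"az": 0.69}]}}

```text
time: 9.55
tool_pos: [0.445, -0.1298, 0.0607]
ee_rot: [-3.141, -0.0, 0.879]
wrist_force: [0.4, -1.8, 0.7]
width: 0.762
```

```bash
python3 mv.py .4288 -.1282 .04 .281
```

```text
t 9.55 pos [ 0.445  -0.1298  0.0607] rot [-3.1409e+00 -2.0000e-04  8.7910e-01] w 0.762 F [ 0.4 -1.8  0.7]
t(cm) [-0.91 -1.34  2.07] a [-7.000e-04  1.000e-04  5.981e-01] len 2.6
```

{"op": "apply_moves", "data": {"moves": [{"grip": 0,"tx": -0.9,"ty": -1.3,"tz": 0,"ax": 0,"ay": 0,"az": 0.18},{"grip": 0,"tx": -0.9,"ty": -1.3,"tz": 0,"ax": 0,"ay": 0,"az": 0.36},{"grip": 0,"tx": -0.9,"ty": -1.3,"tz": 1,"ax": 0,"ay": 0,"az": 0.54},{"grip": 0,"tx": -0.9,"ty": -1.3,"tz": 2.1,"ax": 0,"ay": 0,"az": 0.6},{"grip": 0,"tx": -0.9,"ty": -1.3,"tz": 2.1,"ax": 0,"ay": 0,"az": 0.6}]}}

```text
time: 10.18
tool_pos: [0.4294, -0.131, 0.039]
ee_rot: [-3.141, 0.001, 0.282]
wrist_force: [0.2, -0.3, 0.8]
width: 1.002
```

```bash
python3 mv.py .4288 -.1282 -.014 .281
```

```text
t 10.175 pos [ 0.4294 -0.131   0.039 ] rot [-3.1405e+00  9.0000e-04  2.8240e-01] w 1.002 F [ 0.2 -0.3  0.8]
t(cm) [ 0.02 -0.28  5.3 ] a [-0.0011  0.0009  0.0014] len 5.3
```

{"op": "apply_moves", "data": {"moves": [{"grip": 0,"tx": 0,"ty": -0.2,"tz": 2.5,"ax": 0,"ay": 0,"az": 0},{"grip": 0,"tx": 0,"ty": -0.2,"tz": 5,"ax": 0,"ay": 0,"az": 0},{"grip": 0,"tx": 0,"ty": -0.2,"tz": 5.3,"ax": 0,"ay": 0,"az": 0},{"grip": 150,"tx": 0,"ty": -0.2,"tz": 5.3,"ax": 0,"ay": 0,"az": 0},{"grip": 255,"tx": 0,"ty": -0.2,"tz": 5.3,"ax": 0,"ay": 0,"az": 0}]}}

```text
time: 10.8
tool_pos: [0.4296, -0.1295, -0.0127]
ee_rot: [3.14, -0.001, 0.282]
wrist_force: [-0.6, -0.2, 0.4]
width: 0.796
```

{"op": "apply_moves", "data": {"moves": [{"grip": 255,"tx": 0,"ty": 0,"tz": 0,"ax": 0,"ay": 0,"az": 0},{"grip": 255,"tx": 0,"ty": 0,"tz": 0,"ax": 0,"ay": 0,"az": 0},{"grip": 255,"tx": 0,"ty": 0,"tz": 0,"ax": 0,"ay": 0,"az": 0},{"grip": 255,"tx": 0,"ty": 0,"tz": 0,"ax": 0,"ay": 0,"az": 0}]}}

```text
time: 11.3
tool_pos: [0.4292, -0.1292, -0.0134]
ee_rot: [3.141, -0.0, 0.282]
wrist_force: [-1.3, 1.5, 5.7]
width: 0.519
```

```bash
python3 mv.py .4288 -.1282 .1 .281
```

```text
t 11.3 pos [ 0.4292 -0.1292 -0.0134] rot [ 3.1415e+00 -2.0000e-04  2.8180e-01] w 0.519 F [-1.3  1.5  5.7]
t(cm) [-1.000e-02 -1.100e-01 -1.134e+01] a [ 0.0001 -0.0002  0.0008] len 11.3
```

{"op": "apply_moves", "data": {"moves": [{"grip": 255,"tx": 0,"ty": 0,"tz": -4,"ax": 0,"ay": 0,"az": 0},{"grip": 255,"tx": 0,"ty": 0,"tz": -9,"ax": 0,"ay": 0,"az": 0},{"grip": 255,"tx": 0,"ty": 0,"tz": -11,"ax": 0,"ay": 0,"az": -0.15},{"grip": 255,"tx": 4,"ty": 0,"tz": -11,"ax": 0,"ay": 0,"az": -0.3},{"grip": 255,"tx": 8,"ty": 0,"tz": -11,"ax": 0,"ay": 0,"az": -0.45}]}}

```text
time: 11.92
tool_pos: [0.5069, -0.1068, 0.0967]
ee_rot: [3.141, -0.0, 0.736]
wrist_force: [0.0, -0.7, -0.9]
width: 0.519
```

```bash
python3 mv.py .6283 0 .06 1.645
```

```text
t 11.925 pos [ 0.5069 -0.1068  0.0967] rot [ 3.1411e+00 -1.0000e-04  7.3600e-01] w 0.519 F [ 0.  -0.7 -0.9]
t(cm) [16.17  0.23  3.67] a [ 5.00e-04  1.00e-04 -9.09e-01] len 16.6
```

{"op": "apply_moves", "data": {"moves": [{"grip": 255,"tx": 3,"ty": 0,"tz": 0,"ax": 0,"ay": 0,"az": -0.18},{"grip": 255,"tx": 7,"ty": 0,"tz": 0,"ax": 0,"ay": 0,"az": -0.36},{"grip": 255,"tx": 11,"ty": 0,"tz": 0,"ax": 0,"ay": 0,"az": -0.54},{"grip": 255,"tx": 14,"ty": 0.2,"tz": 0,"ax": 0,"ay": 0,"az": -0.72},{"grip": 255,"tx": 16.2,"ty": 0.2,"tz": 0,"ax": 0,"ay": 0,"az": -0.9}]}}

```text
time: 12.55
tool_pos: [0.6285, 0.0007, 0.0957]
ee_rot: [-3.141, -0.0, 1.638]
wrist_force: [0.6, -1.5, -0.9]
width: 0.523
```

```bash
python3 mv.py .6283 0 .03 1.645
```

```text
t 12.55 pos [0.6285 0.0007 0.0957] rot [-3.1407e+00 -2.0000e-04  1.6385e+00] w 0.523 F [ 0.6 -1.5 -0.9]
t(cm) [-0.07 -0.02  6.57] a [-0.0009 -0.0002 -0.0065] len 6.6
```

{"op": "apply_moves", "data": {"moves": [{"grip": 255,"tx": -0.1,"ty": 0,"tz": 3,"ax": 0,"ay": 0,"az": -0.006},{"grip": 255,"tx": -0.1,"ty": 0,"tz": 6.6,"ax": 0,"ay": 0,"az": -0.006},{"grip": 255,"tx": -0.1,"ty": 0,"tz": 6.6,"ax": 0,"ay": 0,"az": -0.006},{"grip": 255,"tx": -0.1,"ty": 0,"tz": 6.6,"ax": 0,"ay": 0,"az": -0.006}]}}

```text
time: 13.05
tool_pos: [0.6285, -0.0014, 0.0315]
ee_rot: [3.14, 0.0, 1.638]
wrist_force: [1.5, 0.5, -0.7]
width: 0.522
```

```bash
python3 mv.py .6283 0 -.0102 1.645
python3 - <<'E'
from ov import *
p=get_obs()["tool_pos"]
P=dict(mat=(.6283,0,.0745),battery=(p[0],p[1],1.645,p[2]+.0134))
t=get_image("top");s=get_image("side");cv2.imwrite("pics/t1.png",t);cv2.imwrite("pics/s1.png",s)
run(t,s,"ov1",P,dict(top=[(190,105,245,110,3.2)],side=[(165,150,160,230,2.6)]))
E
```

```text
t 13.05 pos [ 0.6285 -0.0014  0.0315] rot [3.1402e+00 4.0000e-04 1.6377e+00] w 0.522 F [ 1.5  0.5 -0.7]
t(cm) [ 0.14 -0.02  4.17] a [ 0.0014  0.0004 -0.0073] len 4.2
```

View pics/ov1_side0.png

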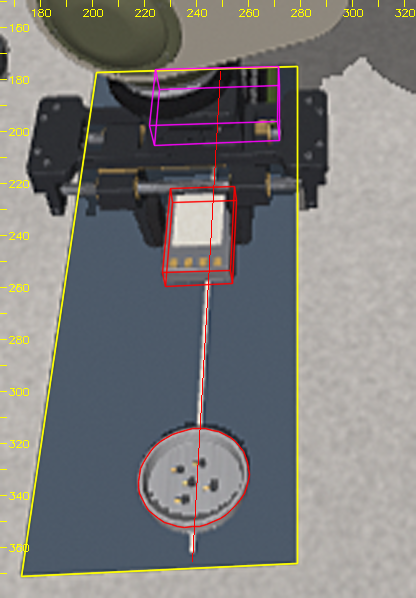

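View pics/ov1_top0.png

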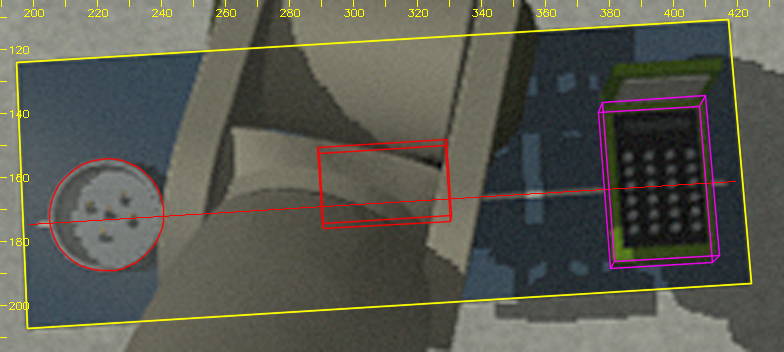

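The held battery matches its overlay in the side view to within about a pixel. Lowering it now.

{"op": "apply_moves", "data": {"moves": [{"grip": 255,"tx": 0.1,"ty": 0,"tz": 2,"ax": 0,"ay": 0,"az": -0.007},{"grip": 255,"tx": 0.1,"ty": 0,"tz": 3.5,"ax": 0,"ay": 0,"az": -0.007},{"grip": 255,"tx": 0.1,"ty": 0,"tz": 4,"ax": 0,"ay": 0,"az": -0.007},{"grip": 255,"tx": 0.1,"ty": 0,"tz": 4.1,"ax": 0,"ay": 0,"az": -0.007},{"grip": 255,"tx": 0.1,"ty": 0,"tz": 4.1,"ax": 0,"ay": 0,"az": -0.007}]}}

```text
time: 13.78
tool_pos: [0.6282, -0.0003, -0.0101]
ee_rot: [3.141, 0.0, 1.645]
wrist_force: [0.1, 0.4, -1.0]
width: 0.52
```

```bash
python3 mv.py .6283 0 -.0102 1.645
```

```text
t 13.775 pos [ 6.282e-01 -3.000e-04 -1.010e-02] rot [3.1407e+00 2.0000e-04 1.6447e+00] w 0.52 F [ 0.1  0.4 -1. ]
t(cm) [0.03 0.01 0.01] a [ 0.0009  0.0002 -0.0003] len 0.0
```

{"op": "apply_moves", "data": {"moves": [{"grip": 255,"tx": 0,"ty": 0,"tz": 0.05,"ax": 0,"ay": 0,"az": 0},{"grip": 255,"tx": 0,"ty": 0,"tz": 0.05,"ax": 0,"ay": 0,"az": 0}]}}

```text
time: 14.02
tool_pos: [0.6282, -0.0004, -0.0104]
ee_rot: [3.141, 0.0, 1.645]
wrist_force: [0.1, 0.4, 4.7]
width: 0.519
```

{"op": "apply_moves", "data": {"moves": [{"grip": 60,"tx": 0,"ty": 0,"tz": 0,"ax": 0,"ay": 0,"az": 0},{"grip": 60,"tx": 0,"ty": 0,"tz": 0,"ax": 0,"ay": 0,"az": 0},{"grip": 60,"tx": 0,"ty": 0,"tz": 0,"ax": 0,"ay": 0,"az": 0},{"grip": 60,"tx": 0,"ty": 0,"tz": -3,"ax": 0,"ay": 0,"az": 0},{"grip": 60,"tx": 0,"ty": 0,"tz": -9,"ax": 0,"ay": 0,"az": 0}]}}

```text
time: 14.65
tool_pos: [0.6267, -0.0001, 0.0778]
ee_rot: [-3.136, -0.001, 1.645]
wrist_force: [0.7, -0.3, 1.2]
width: 0.761
```

```bash
python3 mv.py .4195 -.3035 .08 .365
```

```text
t 14.65 pos [ 6.267e-01 -1.000e-04  7.780e-02] rot [-3.1364e+00 -1.4000e-03  1.6447e+00] w 0.761 F [ 0.7 -0.3  1.2]
t(cm) [-28.73 -22.9   -0.14] a [-0.0054  0.0021  1.2797] len 36.7
```

{"op": "apply_moves", "data": {"moves": [{"grip": 60,"tx": -5,"ty": -4,"tz": -1,"ax": 0,"ay": 0,"az": 0.18},{"grip": 60,"tx": -10,"ty": -8,"tz": -1,"ax": 0,"ay": 0,"az": 0.36},{"grip": 60,"tx": -15,"ty": -12,"tz": -1,"ax": 0,"ay": 0,"az": 0.54},{"grip": 60,"tx": -20,"ty": -16,"tz": -1,"ax": 0,"ay": 0,"az": 0.72},{"grip": 60,"tx": -24,"ty": -19,"tz": -1,"ax": 0,"ay": 0,"az": 0.9}]}}

```text
time: 15.28
tool_pos: [0.4548, -0.2552, 0.0891]
ee_rot: [3.141, -0.0, 0.739]
wrist_force: [0.8, -0.1, -0.7]
width: 0.765
```

```bash
python3 mv.py .4195 -.3035 .05 .365
python3 - <<'E'
from ov import *
P=dict(mat=(.6283,0,.0745),battery=(.6283,0,1.645,.003))
t=get_image("top");s=get_image("side");cv2.imwrite("pics/t2.png",t);cv2.imwrite("pics/s2.png",s)
run(t,s,"ov2",P,dict(top=[(190,105,245,110,3.2)],side=[(165,150,160,230,2.6)]))
cv2.imwrite("pics/ov2c.png",crop(t,260,130,100,70,8))
E
```

```text
t 15.275 pos [ 0.4548 -0.2552  0.0891] rot [ 3.1412 -0.      0.7385] w 0.765 F [ 0.8 -0.1 -0.7]
t(cm) [-5.86  1.19  3.91] a [ 4.000e-04 -1.000e-04  3.735e-01] len 7.1
```

View pics/ov2_side0.png

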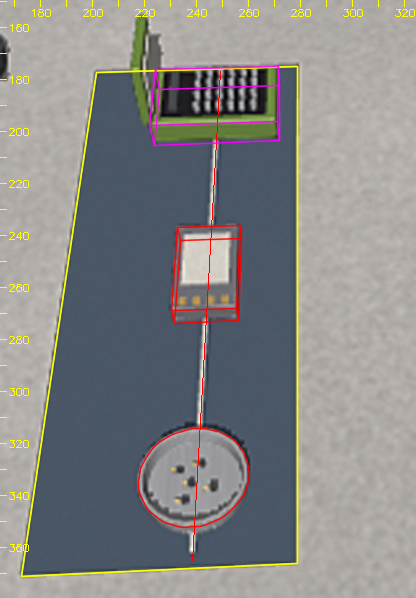

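View pics/ov2_top0.png

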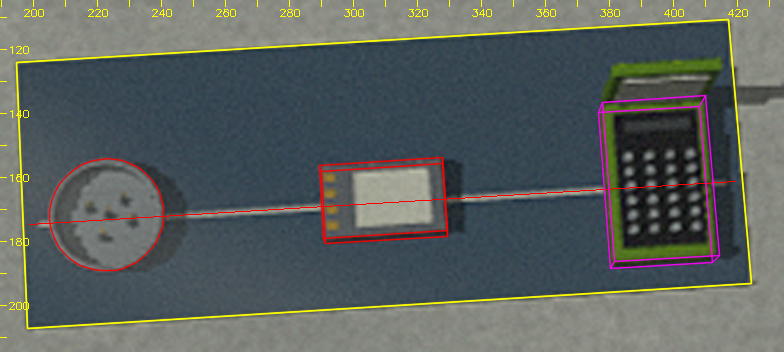

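View pics/ov2c.png

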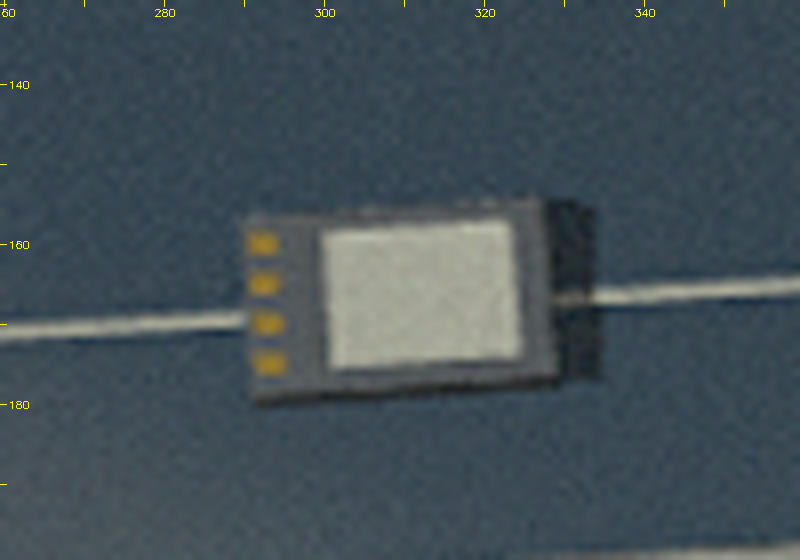

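{"op": "apply_moves", "data": {"moves": [{"grip": 60,"tx": -3,"ty": 0.6,"tz": 0,"ax": 0,"ay": 0,"az": 0.18},{"grip": 60,"tx": -5.9,"ty": 1.2,"tz": 1,"ax": 0,"ay": 0,"az": 0.36},{"grip": 60,"tx": -5.9,"ty": 1.2,"tz": 3,"ax": 0,"ay": 0,"az": 0.373},{"grip": 60,"tx": -5.9,"ty": 1.2,"tz": 3.9,"ax": 0,"ay": 0,"az": 0.373},{"grip": 60,"tx": -5.9,"ty": 1.2,"tz": 3.9,"ax": 0,"ay": 0,"az": 0.373}]}}

```text
time: 16.0
tool_pos: [0.4211, -0.3018, 0.0496]
ee_rot: [-3.14, 0.0, 0.373]
wrist_force: [-0.1, -0.2, 0.2]
width: 0.766
```

```bash
python3 mv.py .4195 -.3035 -.0137 .365
python3 - <<'E'
from h import *
B=px2w("top",[(289.8,156.5),(327.3,154.3),(329,176.5),(291,178.8)],.018); print("batt",B.round(4),B.mean(0))
E
```

```text
t 16.0 pos [ 0.4211 -0.3018  0.0496] rot [-3.1405e+00  3.0000e-04  3.7350e-01] w 0.766 F [-0.1 -0.2  0.2]
t(cm) [-0.22  0.11  6.33] a [-0.0011  0.0003  0.0085] len 6.3
batt [[ 0.6474  0.0385  0.018 ]
 [ 0.6528 -0.0354  0.018 ]
 [ 0.6082 -0.0392  0.018 ]
 [ 0.6028  0.0354  0.018 ]] [ 6.27794977e-01 -1.77524008e-04  1.80000000e-02]
```

{"op": "apply_moves", "data": {"moves": [{"grip": 60,"tx": -0.2,"ty": 0.1,"tz": 3,"ax": 0,"ay": 0,"az": 0.008},{"grip": 60,"tx": -0.2,"ty": 0.1,"tz": 5.5,"ax": 0,"ay": 0,"az": 0.008},{"grip": 60,"tx": -0.2,"ty": 0.1,"tz": 6.3,"ax": 0,"ay": 0,"az": 0.008},{"grip": 60,"tx": -0.2,"ty": 0.1,"tz": 6.3,"ax": 0,"ay": 0,"az": 0.008},{"grip": 255,"tx": -0.2,"ty": 0.1,"tz": 6.3,"ax": 0,"ay": 0,"az": 0.008}], "grip_force": 12}}

```text
time: 16.62
tool_pos: [0.4199, -0.3045, -0.0121]
ee_rot: [3.14, -0.001, 0.364]
wrist_force: [0.0, -0.3, 0.3]
width: 0.677
```

{"op": "apply_moves", "data": {"moves": [{"grip": 255,"tx": 0,"ty": 0,"tz": 0,"ax": 0,"ay": 0,"az": 0},{"grip": 255,"tx": 0,"ty": 0,"tz": 0,"ax": 0,"ay": 0,"az": 0},{"grip": 255,"tx": 0,"ty": 0,"tz": 0,"ax": 0,"ay": 0,"az": 0},{"grip": 255,"tx": 0,"ty": 0,"tz": 0,"ax": 0,"ay": 0,"az": 0},{"grip": 255,"tx": 0,"ty": 0,"tz": 0,"ax": 0,"ay": 0,"az": 0}]}}

```text
time: 17.25
tool_pos: [0.4195, -0.3042, -0.0128]
ee_rot: [3.141, -0.0, 0.364]
wrist_force: [-1.5, 0.1, 5.4]
width: 0.409
```

```bash
python3 mv.py .628 -.0002 .1 .0745
```

```text
t 17.25 pos [ 0.4195 -0.3042 -0.0128] rot [ 3.1411e+00 -1.0000e-04  3.6380e-01] w 0.409 F [-1.5  0.1  5.4]
t(cm) [ 30.31 -20.99 -11.29] a [ 4.000e-04 -2.000e-04  2.893e-01] len 38.6
```

{"op": "apply_moves", "data": {"moves": [{"grip": 255,"tx": 0,"ty": 0,"tz": -5,"ax": 0,"ay": 0,"az": 0},{"grip": 255,"tx": 0,"ty": 0,"tz": -11,"ax": 0,"ay": 0,"az": 0},{"grip": 255,"tx": 5,"ty": -3.5,"tz": -11.3,"ax": 0,"ay": 0,"az": 0.1},{"grip": 255,"tx": 10,"ty": -7,"tz": -11.3,"ax": 0,"ay": 0,"az": 0.2},{"grip": 255,"tx": 15,"ty": -10.4,"tz": -11.3,"ax": 0,"ay": 0,"az": 0.289}]}}

```text
time: 17.88
tool_pos: [0.5233, -0.1519, 0.0999]
ee_rot: [3.142, 0.0, 0.071]
wrist_force: [1.2, -0.9, -0.7]
width: 0.406
```

```bash
python3 mv.py .628 -.0002 .06 .0745
```

```text
t 17.875 pos [ 0.5233 -0.1519  0.0999] rot [3.1416 0.     0.0712] w 0.406 F [ 1.2 -0.9 -0.7]
t(cm) [ 11.52 -14.39   3.99] a [ 0.      0.     -0.0033] len 18.9
```

{"op": "apply_moves", "data": {"moves": [{"grip": 255,"tx": 3.5,"ty": -5,"tz": 0,"ax": 0,"ay": 0,"az": -0.003},{"grip": 255,"tx": 7,"ty": -10,"tz": 0,"ax": 0,"ay": 0,"az": -0.003},{"grip": 255,"tx": 10,"ty": -13,"tz": 1,"ax": 0,"ay": 0,"az": -0.003},{"grip": 255,"tx": 11.5,"ty": -14.4,"tz": 4,"ax": 0,"ay": 0,"az": -0.003},{"grip": 255,"tx": 11.5,"ty": -14.4,"tz": 4,"ax": 0,"ay": 0,"az": -0.003}]}}

```text
time: 18.5
tool_pos: [0.6255, -0.0001, 0.0574]
ee_rot: [-3.14, 0.005, 0.08]
wrist_force: [-0.4, -0.1, -0.6]
width: 0.401
```

```bash
python3 mv.py .628 -.0002 .02 .0745
```

```text
t 18.5 pos [ 6.255e-01 -1.000e-04  5.740e-02] rot [-3.1403  0.0048  0.0797] w 0.401 F [-0.4 -0.1 -0.6]
t(cm) [0.26 0.03 3.74] a [-0.0013  0.0048  0.0051] len 3.8
```

{"op": "apply_moves", "data": {"moves": [{"grip": 255,"tx": 0,"ty": 0,"tz": 2,"ax": 0,"ay": 0,"az": 0},{"grip": 255,"tx": 0,"ty": 0,"tz": 3.5,"ax": 0,"ay": 0,"az": 0},{"grip": 255,"tx": 0,"ty": 0,"tz": 3.7,"ax": 0,"ay": 0,"az": 0},{"grip": 255,"tx": 0,"ty": 0,"tz": 3.7,"ax": 0,"ay": 0,"az": 0}]}}

```text
time: 19.0
tool_pos: [0.6267, -0.0017, 0.0235]
ee_rot: [3.141, -0.001, 0.077]
wrist_force: [0.1, 0.3, -0.2]
width: 0.404
```

```bash
python3 mv.py .628 -.0002 .0055 .0745
python3 - <<'E'
from ov import *
p=get_obs()["tool_pos"]
P=dict(mat=(.6283,0,.0745),battery=(.628,-.0002,1.645,.003),camera=(p[0],p[1],.0745,p[2]+.0128))
t=get_image("top");s=get_image("side")
run(t,s,"ov3",P,dict(top=[(190,105,245,110,3.2)],side=[(200,180,80,110,5)]))
E
```

```text
t 19.0 pos [ 0.6267 -0.0017  0.0235] rot [ 3.1414e+00 -7.0000e-04  7.7400e-02] w 0.404 F [ 0.1  0.3 -0.2]
t(cm) [ 0.14 -0.14  1.8 ] a [ 0.0002 -0.0007  0.0029] len 1.8
```

View pics/ov3_side0.png

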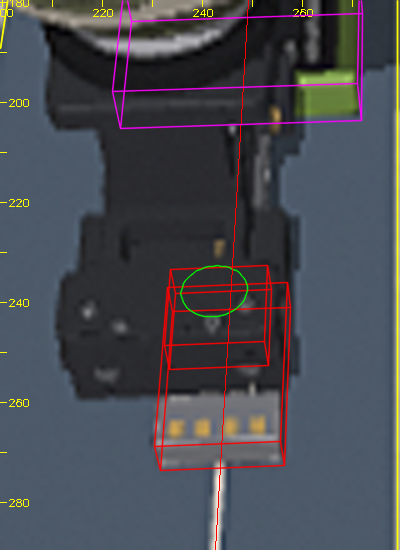

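{"op": "apply_moves", "data": {"moves": [{"grip": 255,"tx": 0.1,"ty": -0.1,"tz": 1,"ax": 0,"ay": 0,"az": 0.003},{"grip": 255,"tx": 0.1,"ty": -0.1,"tz": 1.7,"ax": 0,"ay": 0,"az": 0.003},{"grip": 255,"tx": 0.1,"ty": -0.1,"tz": 1.7,"ax": 0,"ay": 0,"az": 0.003},{"grip": 255,"tx": 0.1,"ty": -0.1,"tz": 1.7,"ax": 0,"ay": 0,"az": 0.003}]}}

```text
time: 19.6
tool_pos: [0.6273, -0.0003, 0.0057]
ee_rot: [-3.142, 0.0, 0.075]
wrist_force: [-0.2, -0.0, -0.7]
width: 0.403
```

```bash
python3 mv.py .628 -.0002 .0052 .0745
```

```text
t 19.6 pos [ 6.273e-01 -3.000e-04  5.700e-03] rot [-3.1415e+00  4.0000e-04  7.4800e-02] w 0.403 F [-0.2 -0.  -0.7]
t(cm) [ 0.07 -0.    0.05] a [-0.0001  0.0004  0.0003] len 0.1
```

{"op": "apply_moves", "data": {"moves": [{"grip": 255,"tx": 0.07,"ty": 0,"tz": 0,"ax": 0,"ay": 0,"az": 0},{"grip": 255,"tx": 0.07,"ty": 0,"tz": 0.05,"ax": 0,"ay": 0,"az": 0},{"grip": 255,"tx": 0.07,"ty": 0,"tz": 0.07,"ax": 0,"ay": 0,"az": 0},{"grip": 255,"tx": 0.07,"ty": 0,"tz": 0.07,"ax": 0,"ay": 0,"az": 0}]}}

```text
time: 20.1
tool_pos: [0.6281, -0.0002, 0.0052]
ee_rot: [-3.142, 0.0, 0.075]
wrist_force: [-0.5, -0.1, -0.5]
width: 0.407
```

```bash
python3 mv.py .628 -.0002 .0052 .0745
```

```text
t 20.1 pos [ 6.281e-01 -2.000e-04  5.200e-03] rot [-3.1416  0.      0.0748] w 0.407 F [-0.5 -0.1 -0.5]
t(cm) [-0.01 -0.    0.  ] a [-0.      0.      0.0003] len 0.0
```

{"op": "apply_moves", "data": {"moves": [{"grip": 255,"tx": 0,"ty": 0,"tz": 0.04,"ax": 0,"ay": 0,"az": 0},{"grip": 255,"tx": 0,"ty": 0,"tz": 0.06,"ax": 0,"ay": 0,"az": 0}]}}

```text
time: 20.35
tool_pos: [0.6281, -0.0002, 0.0047]
ee_rot: [-3.142, -0.0, 0.075]
wrist_force: [-0.7, -0.7, 2.2]
width: 0.408
```

{"op": "apply_moves", "data": {"moves": [{"grip": 90,"tx": 0,"ty": 0,"tz": 0,"ax": 0,"ay": 0,"az": 0},{"grip": 90,"tx": 0,"ty": 0,"tz": 0,"ax": 0,"ay": 0,"az": 0},{"grip": 90,"tx": 0,"ty": 0,"tz": 0,"ax": 0,"ay": 0,"az": 0},{"grip": 90,"tx": 0,"ty": 0,"tz": -3,"ax": 0,"ay": 0,"az": 0},{"grip": 90,"tx": 0,"ty": 0,"tz": -9,"ax": 0,"ay": 0,"az": 0}]}}

```text
time: 20.98
tool_pos: [0.6269, -0.0001, 0.0935]
ee_rot: [-3.14, 0.005, 0.075]
wrist_force: [0.5, -0.7, -0.1]
width: 0.648
```

```bash
python3 mv.py .4343 .295 .09 1.581
```

```text
t 20.975 pos [ 6.269e-01 -1.000e-04  9.350e-02] rot [-3.1402  0.0052  0.0746] w 0.648 F [ 0.5 -0.7 -0.1]
t(cm) [-17.01 -30.86   0.49] a [-0.0051  0.0031 -1.5064] len 35.2
```

{"op": "apply_moves", "data": {"moves": [{"grip": 90,"tx": -2.5,"ty": -5,"tz": 0.3,"ax": 0,"ay": 0,"az": -0.18},{"grip": 90,"tx": -5,"ty": -10,"tz": 0.3,"ax": 0,"ay": 0,"az": -0.36},{"grip": 90,"tx": -8,"ty": -15,"tz": 0.3,"ax": 0,"ay": 0,"az": -0.54},{"grip": 90,"tx": -11,"ty": -20,"tz": 0.3,"ax": 0,"ay": 0,"az": -0.72},{"grip": 90,"tx": -14,"ty": -25,"tz": 0.3,"ax": 0,"ay": 0,"az": -0.9}]}}

```text
time: 21.6
tool_pos: [0.4687, 0.24, 0.0918]
ee_rot: [3.141, -0.0, 0.981]
wrist_force: [0.0, 0.4, 1.3]
width: 0.646
```

```bash
python3 mv.py .4343 .295 .05 1.581
python3 - <<'E'
from ov import *
P=dict(mat=(.6283,0,.0745),battery=(.628,-.0002,1.645,.003),camera=(.628,-.0002,.0745,.018))
t=get_image("top");s=get_image("side")
run(t,s,"ov4",P,dict(top=[(270,130,90,70,7)],side=[(200,180,80,110,5)]))
cv2.imwrite("pics/ov4c.png",np.hstack([crop(t,270,135,80,60,5),crop(s,210,205,70,80,5)[:300]]))
E
```

```text
t 21.6 pos [0.4687 0.24   0.0918] rot [ 3.1413e+00 -4.0000e-04  9.8050e-01] w 0.646 F [0.  0.4 1.3]
t(cm) [ 2.66 -5.92  4.18] a [ 4.000e-04 -3.000e-04 -6.005e-01] len 7.7
```

View pics/ov4_side0.png

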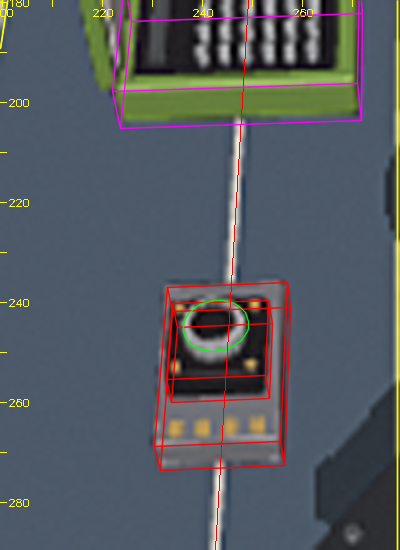

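View pics/ov4_top0.png

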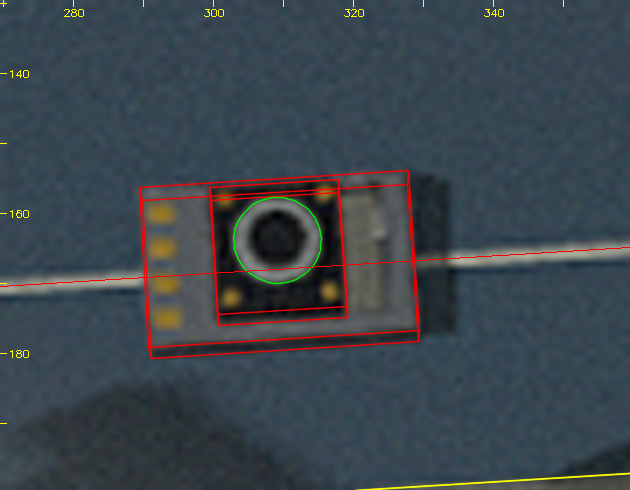

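View pics/ov4c.png

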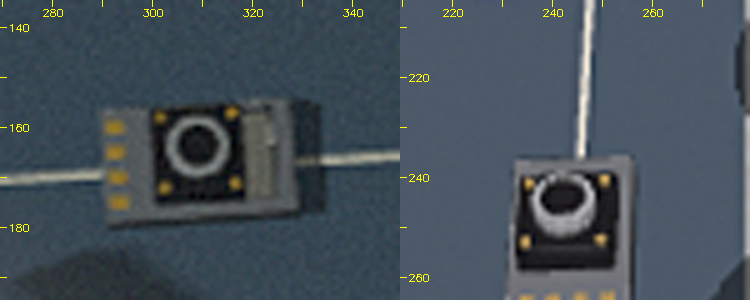

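Battery and camera match their overlays in both views. Next is the speaker.

{"op": "apply_moves", "data": {"moves": [{"grip": 90,"tx": 1.3,"ty": -3,"tz": 0,"ax": 0,"ay": 0,"az": -0.18},{"grip": 90,"tx": 2.7,"ty": -5.9,"tz": 0,"ax": 0,"ay": 0,"az": -0.36},{"grip": 90,"tx": 2.7,"ty": -5.9,"tz": 1.5,"ax": 0,"ay": 0,"az": -0.54},{"grip": 90,"tx": 2.7,"ty": -5.9,"tz": 4.2,"ax": 0,"ay": 0,"az": -0.6},{"grip": 90,"tx": 2.7,"ty": -5.9,"tz": 4.2,"ax": 0,"ay": 0,"az": -0.6}]}}

```text
time: 22.32
tool_pos: [0.4357, 0.2935, 0.0485]
ee_rot: [-3.139, 0.001, 1.573]
wrist_force: [-0.5, -0.6, 0.5]
width: 0.648
```

```bash
python3 mv.py .4343 .295 -.012 1.581
```

```text
t 22.325 pos [0.4357 0.2935 0.0485] rot [-3.1386e+00  1.2000e-03  1.5732e+00] w 0.648 F [-0.5 -0.6  0.5]
t(cm) [ 0.16 -0.12  6.05] a [-0.003   0.0012 -0.0078] len 6.0
```

{"op": "apply_moves", "data": {"moves": [{"grip": 90,"tx": 0.1,"ty": -0.1,"tz": 3,"ax": 0,"ay": 0,"az": -0.008},{"grip": 90,"tx": 0.1,"ty": -0.1,"tz": 5.5,"ax": 0,"ay": 0,"az": -0.008},{"grip": 90,"tx": 0.1,"ty": -0.1,"tz": 6,"ax": 0,"ay": 0,"az": -0.008},{"grip": 90,"tx": 0.1,"ty": -0.1,"tz": 6,"ax": 0,"ay": 0,"az": -0.008},{"grip": 255,"tx": 0.1,"ty": -0.1,"tz": 6,"ax": 0,"ay": 0,"az": -0.008}]}}

```text
time: 22.95
tool_pos: [0.4358, 0.2953, -0.0093]
ee_rot: [3.14, -0.001, 1.582]
wrist_force: [-0.0, -0.5, -0.3]
width: 0.556
```

{"op": "apply_moves", "data": {"moves": [{"grip": 255,"tx": 0,"ty": 0,"tz": 0,"ax": 0,"ay": 0,"az": 0},{"grip": 255,"tx": 0,"ty": 0,"tz": 0,"ax": 0,"ay": 0,"az": 0},{"grip": 255,"tx": 0,"ty": 0,"tz": 0,"ax": 0,"ay": 0,"az": 0},{"grip": 255,"tx": 0,"ty": 0,"tz": 0,"ax": 0,"ay": 0,"az": 0},{"grip": 255,"tx": 0,"ty": 0,"tz": 0,"ax": 0,"ay": 0,"az": 0}]}}

```text
time: 23.58
tool_pos: [0.4352, 0.2951, -0.0102]
ee_rot: [3.141, -0.0, 1.583]
wrist_force: [-1.7, -0.1, 2.6]
width: 0.228
```

```bash
python3 - <<'E'
import numpy as np
m=np.array([.6283,0]);y=.0745;d=np.array([-np.sin(y),np.cos(y)]);e=np.array([np.cos(y),np.sin(y)])
print(m+.0863*d, m+.060*e)
E
python3 mv.py .6219 .0861 .1 .0745
```

```text
[0.6218766  0.08606062] [0.68813357 0.00446587]
t 23.575 pos [ 0.4352  0.2951 -0.0102] rot [ 3.1415e+00 -1.0000e-04  1.5828e+00] w 0.228 F [-1.7 -0.1  2.6]
t(cm) [-21.12  18.42 -11.02] a [ 0.0000e+00 -1.0000e-04  1.5083e+00] len 30.1
```

{"op": "apply_moves", "data": {"moves": [{"grip": 255,"tx": 0,"ty": 0,"tz": -5,"ax": 0,"ay": 0,"az": 0},{"grip": 255,"tx": -1,"ty": 1,"tz": -11,"ax": 0,"ay": 0,"az": 0.15},{"grip": 255,"tx": -4,"ty": 4,"tz": -11,"ax": 0,"ay": 0,"az": 0.33},{"grip": 255,"tx": -7,"ty": 7,"tz": -11,"ax": 0,"ay": 0,"az": 0.51},{"grip": 255,"tx": -10,"ty": 10,"tz": -11,"ax": 0,"ay": 0,"az": 0.69}]}}

```text
time: 24.2
tool_pos: [0.5371, 0.1953, 0.0996]
ee_rot: [-3.141, 0.0, 0.887]
wrist_force: [-0.1, 0.3, -1.0]
width: 0.224
```

```bash
python3 mv.py .6219 .0861 .1 .0745
```

```text
t 24.2 pos [0.5371 0.1953 0.0996] rot [-3.1415  0.      0.887 ] w 0.224 F [-0.1  0.3 -1. ]
t(cm) [-3.11 13.47 -0.04] a [-1.000e-04  1.000e-04  8.125e-01] len 13.8
```

{"op": "apply_moves", "data": {"moves": [{"grip": 255,"tx": -0.7,"ty": 3,"tz": 0,"ax": 0,"ay": 0,"az": 0.18},{"grip": 255,"tx": -1.4,"ty": 6,"tz": 0,"ax": 0,"ay": 0,"az": 0.36},{"grip": 255,"tx": -2.1,"ty": 9,"tz": 0,"ax": 0,"ay": 0,"az": 0.54},{"grip": 255,"tx": -2.8,"ty": 12,"tz": 0,"ax": 0,"ay": 0,"az": 0.72},{"grip": 255,"tx": -3.1,"ty": 13.5,"tz": 0,"ax": 0,"ay": 0,"az": 0.812}]}}

```text
time: 24.82
tool_pos: [0.6227, 0.0861, 0.0991]
ee_rot: [3.142, 0.0, 0.075]
wrist_force: [-0.2, 0.1, -1.5]
width: 0.224
```

```bash
python3 mv.py .6219 .0861 .03 .0745
```

```text
t 24.825 pos [0.6227 0.0861 0.0991] rot [3.1415e+00 4.0000e-04 7.5400e-02] w 0.224 F [-0.2  0.1 -1.5]
t(cm) [-0.08 -0.01  6.91] a [0.     0.0004 0.0009] len 6.9
```

{"op": "apply_moves", "data": {"moves": [{"grip": 255,"tx": 0,"ty": 0,"tz": 3,"ax": 0,"ay": 0,"az": 0},{"grip": 255,"tx": 0,"ty": 0,"tz": 6.9,"ax": 0,"ay": 0,"az": 0},{"grip": 255,"tx": 0,"ty": 0,"tz": 6.9,"ax": 0,"ay": 0,"az": 0},{"grip": 255,"tx": 0,"ty": 0,"tz": 6.9,"ax": 0,"ay": 0,"az": 0}]}}

```text
time: 25.32
tool_pos: [0.6227, 0.0875, 0.0319]
ee_rot: [3.141, -0.002, 0.081]
wrist_force: [0.2, 0.0, 0.2]
width: 0.229
```

```bash
python3 mv.py .6219 .0861 -.0068 .0745
python3 - <<'E'
from ov import *
p=get_obs()["tool_pos"]
P=dict(mat=(.6283,0,.0745),battery=(.628,-.0002,1.645,.003),speaker=(p[0],p[1],.0745,p[2]+.0102))
t=get_image("top");s=get_image("side")
run(t,s,"ov5",P,dict(top=[(190,105,245,110,3.2)],side=[(190,210,100,120,5)]))
E
```

```text
t 25.325 pos [0.6227 0.0875 0.0319] rot [ 3.1414e+00 -1.6000e-03  8.0900e-02] w 0.229 F [0.2 0.  0.2]
t(cm) [-0.1   0.13  3.87] a [ 0.0002 -0.0016  0.0064] len 3.9
```

View pics/ov5_side0.png

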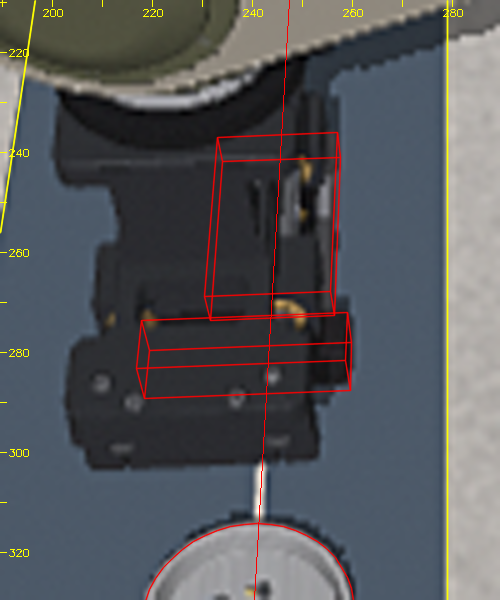

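The speaker's visible end matches its overlay. Lowering and releasing it.

{"op": "apply_moves", "data": {"moves": [{"grip": 255,"tx": -0.1,"ty": 0.1,"tz": 2,"ax": 0,"ay": 0,"az": 0.006},{"grip": 255,"tx": -0.1,"ty": 0.1,"tz": 3.4,"ax": 0,"ay": 0,"az": 0.006},{"grip": 255,"tx": -0.1,"ty": 0.1,"tz": 3.8,"ax": 0,"ay": 0,"az": 0.006},{"grip": 255,"tx": -0.1,"ty": 0.1,"tz": 3.8,"ax": 0,"ay": 0,"az": 0.006},{"grip": 255,"tx": -0.1,"ty": 0.1,"tz": 3.8,"ax": 0,"ay": 0,"az": 0.006}]}}

```text
time: 26.05
tool_pos: [0.6215, 0.0864, -0.0069]
ee_rot: [3.142, -0.001, 0.075]
wrist_force: [0.2, 0.7, 0.1]
width: 0.227
```

```bash
python3 mv.py .6219 .0861 -.0072 .0745
```

```text
t 26.05 pos [ 0.6215  0.0864 -0.0069] rot [ 3.1415e+00 -9.0000e-04  7.4900e-02] w 0.227 F [0.2 0.7 0.1]
t(cm) [0.04 0.03 0.03] a [ 0.0001 -0.0009  0.0004] len 0.1
```

{"op": "apply_moves", "data": {"moves": [{"grip": 255,"tx": 0.03,"ty": 0.03,"tz": 0.03,"ax": 0,"ay": 0,"az": 0},{"grip": 255,"tx": 0.03,"ty": 0.03,"tz": 0.07,"ax": 0,"ay": 0,"az": 0},{"grip": 255,"tx": 0.03,"ty": 0.03,"tz": 0.07,"ax": 0,"ay": 0,"az": 0}]}}

```text
time: 26.42
tool_pos: [0.6217, 0.0861, -0.0074]
ee_rot: [3.142, -0.001, 0.075]
wrist_force: [-2.2, 1.1, 5.9]
width: 0.222
```

{"op": "apply_moves", "data": {"moves": [{"grip": 130,"tx": 0,"ty": 0,"tz": 0,"ax": 0,"ay": 0,"az": 0},{"grip": 130,"tx": 0,"ty": 0,"tz": 0,"ax": 0,"ay": 0,"az": 0},{"grip": 130,"tx": 0,"ty": 0,"tz": 0,"ax": 0,"ay": 0,"az": 0},{"grip": 130,"tx": 0,"ty": 0,"tz": -3,"ax": 0,"ay": 0,"az": 0},{"grip": 130,"tx": 0,"ty": 0,"tz": -10,"ax": 0,"ay": 0,"az": 0}]}}

```text
time: 27.05
tool_pos: [0.6202, 0.0861, 0.0831]
ee_rot: [-3.141, 0.006, 0.075]
wrist_force: [0.8, -0.3, 1.0]
width: 0.49
```

```bash
python3 mv.py .4209 .1208 .07 .0745
```

```text
t 27.05 pos [0.6202 0.0861 0.0831] rot [-3.1409  0.0058  0.0746] w 0.49 F [ 0.8 -0.3  1. ]
t(cm) [-19.6   -4.95   1.43] a [-0.0007  0.0058  0.0001] len 20.3
```

{"op": "apply_moves", "data": {"moves": [{"grip": 70,"tx": -5.5,"ty": -1.4,"tz": 0,"ax": 0,"ay": 0,"az": 0},{"grip": 70,"tx": -11,"ty": -2.8,"tz": 0,"ax": 0,"ay": 0,"az": 0},{"grip": 70,"tx": -16.5,"ty": -4.2,"tz": 0,"ax": 0,"ay": 0,"az": 0},{"grip": 70,"tx": -19.6,"ty": -5,"tz": 1.4,"ax": 0,"ay": 0,"az": 0},{"grip": 70,"tx": -19.6,"ty": -5,"tz": 1.4,"ax": 0,"ay": 0,"az": 0}]}}

```text
time: 27.68
tool_pos: [0.4202, 0.1217, 0.0702]
ee_rot: [-3.141, 0.002, 0.076]
wrist_force: [0.1, -0.2, 0.3]
width: 0.72
```

```bash
python3 mv.py .4209 .1208 -.012 .0745
python3 - <<'E'
from ov import *
P=dict(mat=(.6283,0,.0745),battery=(.628,-.0002,1.645,.003),camera=(.628,-.0002,.0745,.018),speaker=(.6219,.0861,.0745,.003))
t=get_image("top");s=get_image("side");cv2.imwrite("pics/t6.png",t)
run(t,s,"ov6",P,dict(top=[(190,105,245,110,3.2)],side=[(165,150,160,230,2.6)]))
E
```

```text
t 27.675 pos [0.4202 0.1217 0.0702] rot [-3.1414e+00  2.3000e-03  7.5700e-02] w 0.72 F [ 0.1 -0.2  0.3]
t(cm) [0.08 0.1  8.22] a [-0.0002  0.0023  0.0012] len 8.2
```

View pics/ov6_side0.png

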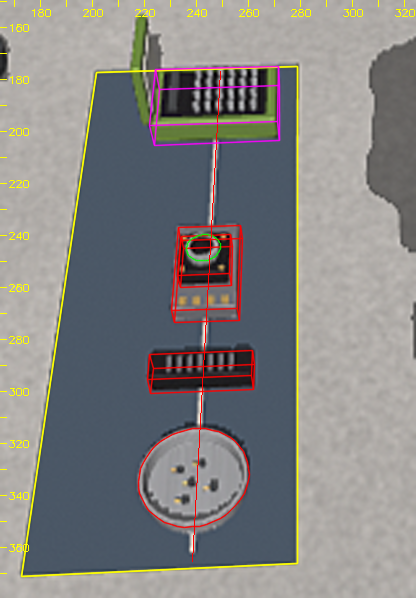

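View pics/ov6_top0.png

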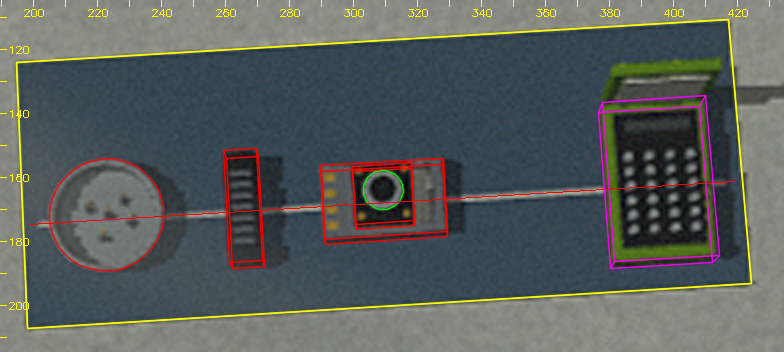

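The speaker is placed as planned. Now the buzzer.

{"op": "apply_moves", "data": {"moves": [{"grip": 70,"tx": 0.1,"ty": 0.1,"tz": 4,"ax": 0,"ay": 0,"az": 0},{"grip": 70,"tx": 0.1,"ty": 0.1,"tz": 7.5,"ax": 0,"ay": 0,"az": 0},{"grip": 70,"tx": 0.1,"ty": 0.1,"tz": 8.2,"ax": 0,"ay": 0,"az": 0},{"grip": 70,"tx": 0.1,"ty": 0.1,"tz": 8.2,"ax": 0,"ay": 0,"az": 0}]}}

```text
time: 28.28
tool_pos: [0.4243, 0.1203, -0.0113]
ee_rot: [3.142, -0.001, 0.075]
wrist_force: [1.0, -0.0, -0.5]
width: 0.728
```

{"op": "apply_moves", "data": {"moves": [{"grip": 255,"tx": 0,"ty": 0,"tz": 0,"ax": 0,"ay": 0,"az": 0},{"grip": 255,"tx": 0,"ty": 0,"tz": 0,"ax": 0,"ay": 0,"az": 0},{"grip": 255,"tx": 0,"ty": 0,"tz": 0,"ax": 0,"ay": 0,"az": 0},{"grip": 255,"tx": 0,"ty": 0,"tz": 0,"ax": 0,"ay": 0,"az": 0},{"grip": 255,"tx": 0,"ty": 0,"tz": 0,"ax": 0,"ay": 0,"az": 0}]}}

```text
time: 28.9
tool_pos: [0.4236, 0.1204, -0.0112]
ee_rot: [3.142, -0.001, 0.075]
wrist_force: [-0.7, -0.7, 6.2]
width: 0.379
```

```bash
python3 mv.py .688 .0045 .1 .0745
```

```text
t 28.9 pos [ 0.4236  0.1204 -0.0112] rot [ 3.1415e+00 -8.0000e-04  7.4900e-02] w 0.379 F [-0.7 -0.7  6.2]
t(cm) [ 25.51  13.54 -11.1 ] a [ 0.0001 -0.0008  0.0004] len 30.9
```

{"op": "apply_moves", "data": {"moves": [{"grip": 255,"tx": 0,"ty": 0,"tz": -5,"ax": 0,"ay": 0,"az": 0},{"grip": 255,"tx": 0,"ty": 0,"tz": -11,"ax": 0,"ay": 0,"az": 0},{"grip": 255,"tx": 5,"ty": 3,"tz": -11.1,"ax": 0,"ay": 0,"az": 0},{"grip": 255,"tx": 10,"ty": 6,"tz": -11.1,"ax": 0,"ay": 0,"az": 0},{"grip": 255,"tx": 15,"ty": 9,"tz": -11.1,"ax": 0,"ay": 0,"az": 0}]}}

```text
time: 29.52
tool_pos: [0.581, 0.041, 0.0996]
ee_rot: [-3.142, -0.0, 0.075]
wrist_force: [-0.3, -0.0, -0.1]
width: 0.381
```

```bash
python3 mv.py .6905 .0046 .1 .0745
```

```text
t 29.525 pos [0.581  0.041  0.0996] rot [-3.1415e+00 -1.0000e-04  7.4800e-02] w 0.381 F [-0.3 -0.  -0.1]
t(cm) [10.65  4.45 -0.04] a [-0.0001 -0.0001  0.0003] len 11.5
```

{"op": "apply_moves", "data": {"moves": [{"grip": 255,"tx": 5,"ty": 2.2,"tz": 0,"ax": 0,"ay": 0,"az": 0},{"grip": 255,"tx": 9,"ty": 4,"tz": 0,"ax": 0,"ay": 0,"az": 0},{"grip": 255,"tx": 10.6,"ty": 4.4,"tz": 0,"ax": 0,"ay": 0,"az": 0},{"grip": 255,"tx": 10.6,"ty": 4.4,"tz": 0,"ax": 0,"ay": 0,"az": 0},{"grip": 255,"tx": 10.6,"ty": 4.4,"tz": 0,"ax": 0,"ay": 0,"az": 0}]}}

```text
time: 30.15
tool_pos: [0.6878, 0.0063, 0.0992]
ee_rot: [-3.141, 0.001, 0.075]
wrist_force: [0.0, 0.1, -0.7]
width: 0.382
```

```bash
python3 mv.py .6905 .0046 .04 .0745
```

```text
t 30.15 pos [0.6878 0.0063 0.0992] rot [-3.1413e+00  1.0000e-03  7.5100e-02] w 0.382 F [ 0.   0.1 -0.7]
t(cm) [0.26 0.19 5.92] a [-0.0003  0.001   0.0006] len 5.9
```

{"op": "apply_moves", "data": {"moves": [{"grip": 255,"tx": 0.2,"ty": 0.1,"tz": 3,"ax": 0,"ay": 0,"az": 0},{"grip": 255,"tx": 0.2,"ty": 0.1,"tz": 6,"ax": 0,"ay": 0,"az": 0},{"grip": 255,"tx": 0.2,"ty": 0.1,"tz": 6,"ax": 0,"ay": 0,"az": 0},{"grip": 255,"tx": 0.2,"ty": 0.1,"tz": 6,"ax": 0,"ay": 0,"az": 0}]}}

```text
time: 30.65
tool_pos: [0.691, 0.0052, 0.041]
ee_rot: [3.141, -0.002, 0.075]
wrist_force: [0.2, -0.0, -0.2]
width: 0.379
```

```bash
python3 mv.py .6905 .0046 -.0078 .0745
python3 - <<'E'
from ov import *
p=get_obs()["tool_pos"]
P=dict(mat=(.6283,0,.0745),battery=(.628,-.0002,1.645,.003),camera=(.628,-.0002,.0745,.018),buzzer=(p[0]-.0027,p[1]-.0002,0,p[2]+.0112))
t=get_image("top");s=get_image("side")
run(t,s,"ov7",P,dict(top=[(260,90,100,100,6)],side=[(170,190,110,100,6)]))
E
```

```text
t 30.65 pos [0.691  0.0052 0.041 ] rot [ 3.1412e+00 -1.9000e-03  7.5000e-02] w 0.379 F [ 0.2 -0.  -0.2]
t(cm) [-0.07  0.05  4.88] a [ 0.0004 -0.0019  0.0005] len 4.9
```

View pics/ov7_side0.png

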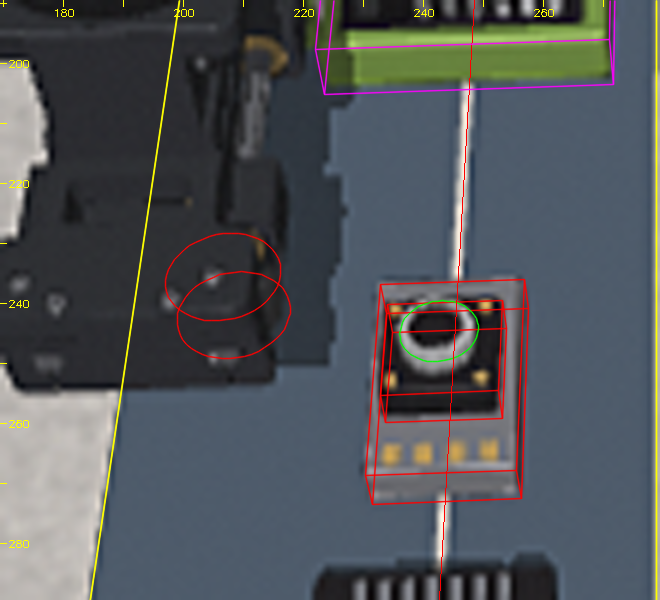

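Clear of the battery. I'm lowering the buzzer with the small correction, then releasing.

{"op": "apply_moves", "data": {"moves": [{"grip": 255,"tx": -0.07,"ty": 0.05,"tz": 2.5,"ax": 0,"ay": 0,"az": 0},{"grip": 255,"tx": -0.07,"ty": 0.05,"tz": 4.4,"ax": 0,"ay": 0,"az": 0},{"grip": 255,"tx": -0.07,"ty": 0.05,"tz": 4.8,"ax": 0,"ay": 0,"az": 0},{"grip": 255,"tx": -0.07,"ty": 0.05,"tz": 4.8,"ax": 0,"ay": 0,"az": 0},{"grip": 255,"tx": -0.07,"ty": 0.05,"tz": 4.8,"ax": 0,"ay": 0,"az": 0}]}}

```text
time: 31.38
tool_pos: [0.6903, 0.0045, -0.0083]
ee_rot: [3.141, -0.001, 0.075]
wrist_force: [0.1, -1.3, -0.1]
width: 0.384
```

```bash
python3 mv.py .6905 .0046 -.0082 .0745
```

```text
t 31.375 pos [ 0.6903  0.0045 -0.0083] rot [ 3.1415e+00 -6.0000e-04  7.4800e-02] w 0.384 F [ 0.1 -1.3 -0.1]
t(cm) [ 0.02 -0.01 -0.01] a [ 0.0001 -0.0006  0.0003] len 0.0
```

{"op": "apply_moves", "data": {"moves": [{"grip": 255,"tx": 0.02,"ty": 0,"tz": 0.05,"ax": 0,"ay": 0,"az": 0},{"grip": 255,"tx": 0.02,"ty": 0,"tz": 0.05,"ax": 0,"ay": 0,"az": 0}]}}

```text
time: 31.62
tool_pos: [0.6903, 0.0045, -0.0084]
ee_rot: [3.141, -0.0, 0.075]
wrist_force: [-2.4, -0.4, 5.8]
width: 0.377
```

{"op": "apply_moves", "data": {"moves": [{"grip": 100,"tx": 0,"ty": 0,"tz": 0,"ax": 0,"ay": 0,"az": 0},{"grip": 100,"tx": 0,"ty": 0,"tz": 0,"ax": 0,"ay": 0,"az": 0},{"grip": 100,"tx": 0,"ty": 0,"tz": 0,"ax": 0,"ay": 0,"az": 0},{"grip": 100,"tx": 0,"ty": 0,"tz": -3,"ax": 0,"ay": 0,"az": 0},{"grip": 100,"tx": 0,"ty": 0,"tz": -9,"ax": 0,"ay": 0,"az": 0}]}}

```text
time: 32.25
tool_pos: [0.689, 0.0047, 0.0794]
ee_rot: [-3.14, 0.006, 0.075]
wrist_force: [0.4, 0.8, 0.5]
width: 0.608
```

{"op": "apply_moves", "data": {"moves": [{"grip": 100,"tx": 0,"ty": 0,"tz": -5,"ax": 0,"ay": 0,"az": 0},{"grip": 100,"tx": -6,"ty": 0,"tz": -5,"ax": 0,"ay": 0,"az": 0},{"grip": 100,"tx": -12,"ty": 0,"tz": -5,"ax": 0,"ay": 0,"az": 0},{"grip": 100,"tx": -18,"ty": 0,"tz": -5,"ax": 0,"ay": 0,"az": 0},{"grip": 100,"tx": -24,"ty": 0,"tz": -5,"ax": 0,"ay": 0,"az": 0}]}}

```text
time: 32.88
tool_pos: [0.449, -0.0134, 0.131]
ee_rot: [3.141, -0.001, 0.075]
wrist_force: [-0.0, -0.3, 1.0]
width: 0.606
```

{"op": "apply_moves", "data": {"moves": [{"grip": 100,"tx": -5,"ty": 5,"tz": 0,"ax": 0,"ay": 0,"az": 0},{"grip": 100,"tx": -5,"ty": 11,"tz": 0,"ax": 0,"ay": 0,"az": 0},{"grip": 100,"tx": -5,"ty": 17,"tz": 0,"ax": 0,"ay": 0,"az": 0},{"grip": 100,"tx": -5,"ty": 23,"tz": 0,"ax": 0,"ay": 0,"az": 0},{"grip": 100,"tx": -5,"ty": 23,"tz": 0,"ax": 0,"ay": 0,"az": 0}]}}

```text
time: 33.5
tool_pos: [0.4183, -0.2501, 0.1307]
ee_rot: [3.14, -0.001, 0.07]
wrist_force: [-0.0, 0.4, 0.8]
width: 0.604
```

```bash
python3 - <<'E'
from ov import *
P=dict(mat=(.6283,0,.0745),battery=(.628,-.0002,1.645,.003),camera=(.628,-.0002,.0745,.018),speaker=(.6219,.0861,.0745,.003),buzzer=(.6878,.0044,0,.003))
t=get_image("top");s=get_image("side");cv2.imwrite("pics/t8.png",t);cv2.imwrite("pics/s8.png",s)
run(t,s,"ov8",P,dict(top=[(190,105,245,110,3.2),(240,110,110,80,7)],side=[(165,150,160,230,2.6)]))
cv2.imwrite("pics/ov8c.png",crop(t,240,110,110,80,7))
E
```

```text
(no output)
```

View pics/ov8_side0.png

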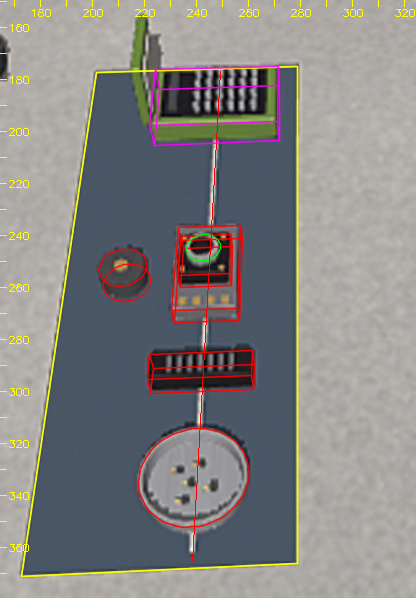

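View pics/ov8_top1.png

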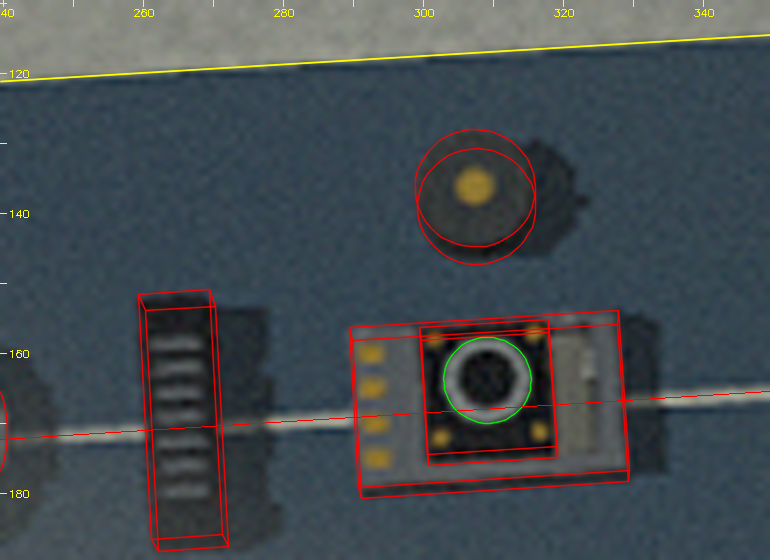

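View pics/ov8c.png

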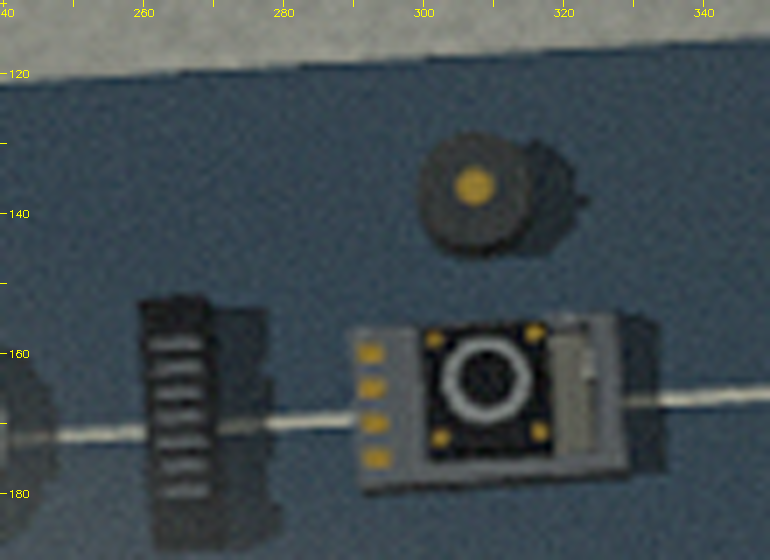

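View pics/t8.png

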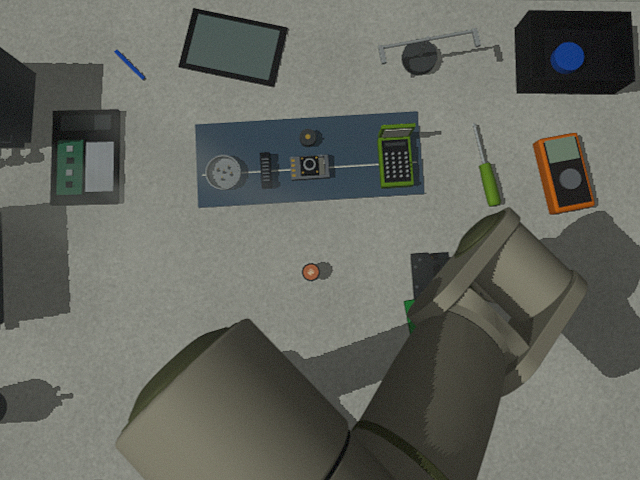

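```bash
python3 - <<'E'
from h import *
y=.0745;e=np.array([np.cos(y),np.sin(y)]);d=np.array([-np.sin(y),np.cos(y)]);m=np.array([.6283,0])
def loc(uv,z): w=px2w("top",uv,z)[:,:2]-m; return (np.c_[w@e,w@d]*1e3).round(1)
print("buzz",loc([(307.2,136.2)],.021)); print("batt corners",loc([(289.8,156.5),(327.3,154.3),(329,176.5),(291,178.8)],.018))
print("spk slots ends",loc([(264.5,158.5),(265.8,179.5)],.021),"lens",loc([(309,163.8)],.040))
print("buzz side",(lambda w:(w@e*1e3,w@d*1e3))((px2w("side",[(210.9,251.5)],.021)[:,:2]-m)[0]))
E
```

```text
buzz [[59.9  0.2]]
batt corners [[ 21.9  37. ]
 [ 21.8 -37.1]
 [-22.9 -37.6]
 [-22.8  37.2]]
spk slots ends [[ 20.3  86.7]
 [-21.8  86.3]] lens [[-0.4 -0. ]]
buzz side (np.float64(61.04408415102275), np.float64(-1.6866093946902112))
```

All the checks agree to about 1–2 mm and the arm is clear, so I'm handing in.

```bash
python3 - <<'E'
from workcell import *
o=get_obs();print(o["time"],abs(o["qvel"]).max(),o["wrist_force"]);print(job_done())
E
```

```text
33.6 0.0329706265147832 [ 0.24703274  0.45799758 -0.48921286]
the job is handed in; nothing more can be done
None
```

All four parts are laid out on the mat as asked, in the order listed, and the job was handed in at 33.6 s of the 102 s. The gripper was open, clear and touching nothing. The screwdriver and spool still stood where they started in the last top picture.

**Final positions.** Measured from the last top picture along the mat's axes:

| Part | Measured position |
|---|---|
| Battery | Within about 0.5 mm of the line and the midpoint, lengthways |
| Camera | On the battery, lens up, within about 0.5 mm of centre |
| Speaker | Crosswise over the line, 86.5 mm from the mat's middle, leaving about 38 mm to the dish and to the battery |
| Buzzer | 59.9 mm behind the line, 0.2 mm sideways, leaving about 20 mm of mat to the battery |

**Disagreements:**
- **Gripper height:** the fingertips were about 34 mm higher than the reported tool position implied. My first battery grasp closed above it without contact. I then touched the fingertips gently on the bare bench, with about 30 N at the wrist, and used that height for every grasp.
- **Side camera:** it puts the buzzer 1–2 mm from the top camera's reading, about what the stated calibration allows.

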